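# Pack a tube block snugly in a shaker tray

## Task

The tube block in the shaker tray has a gap beside it and would rattle when the shaker runs. Choose the two white packer bars that together fill that gap most snugly, stand them side by side on the tray's apron against the guide fence, and slide them lengthwise into the gap until both are fully home against the back stop. Do not force them or shove any block out of place, and leave the bottles and the jar alone.

Things in the scene. Friction and masses are not known exactly. Their poses are not given: they have to be found in the camera images.
- shaker_tray: Aluminium carrier tray of a shaker, fixed on the bench: floor plate 117 mm along its x, from y = -120 to +115 mm, its top 8 mm above the bench. Origin on the bench, z up. Steel fences 10 mm thick rise 20 mm above the floor (28 mm above the bench). The bay at the +y end holds one tube block; the gap beside it is open at the top and towards -y.
- guide_foot (a point): Foot of the guide fence's inner face, tray x = -48.5, y = +5, z = 8 mm; axes as the tray's. This fence runs the whole tray length on the -x side (towards the robot) and bounds both gap and apron. The apron is the bare floor from y = -120 to +15 mm (gap's mouth at +15); its +x and -y edges have no fence.
- stop_foot (a point): Foot of the back stop's face, tray x = -30, y = +105, z = 8 mm; axes as the tray's. The back stop closes the +y end of the bay and of the gap.
- bay_seat (a point): Foot of the far fence's inner face, tray x = +48.7, y = +60, z = 8 mm; axes as the tray's. The far fence runs from y = +17 to +115 mm. The block in the bay stands against the far fence and the back stop, and its origin lies here (to 1 mm).
- block_two: Aluminium tube block, loose, 0.55 kg, 66 mm wide (its x) x 90 mm long (its y) x 40 mm high, with two round wells of 34 mm in its top. Origin: middle of its far (+x) long face, at the underside; the block reaches from x = -66 mm to 0. One of the three blocks is in the bay, the others in a low grey storage tray; with this one in the bay the gap is 31 mm wide.
- block_three: Aluminium tube block, loose, 0.55 kg, 61 mm wide (its x) x 90 mm long (its y) x 40 mm high, with three round wells of 24 mm in one row in its top. Origin: middle of its far (+x) long face, at the underside; the block reaches from x = -61 mm to 0. One of the three blocks is in the bay, the others in a low grey storage tray; with this one in the bay the gap is 36 mm wide.
- block_eight: Aluminium tube block, loose, 0.55 kg, 56 mm wide (its x) x 90 mm long (its y) x 40 mm high, with eight round wells of 16 mm in two rows in its top. Origin: middle of its far (+x) long face, at the underside; the block reaches from x = -56 mm to 0. One of the three blocks is in the bay, the others in a low grey storage tray; with this one in the bay the gap is 41 mm wide.
- packer_thin_centre (a point): Centre of a loose white plastic packer bar standing on its long edge: 12 mm thick (its x), 100 mm long (its y), 26 mm high (its z), 44 g (varies by a third); end corners rounded 4 mm, both ends alike. At the start it stands on the bench to the left of the full wire rack, this point 13 mm above the bench.
- packer_thin: The same packer; this origin is at the middle of its underside.
- packer_mid_centre (a point): Centre of a loose white plastic packer bar standing on its long edge: 17 mm thick (its x), 100 mm long (its y), 26 mm high (its z), 62 g (varies by a third); end corners rounded 4 mm, both ends alike. At the start it stands on the bench to the left of the full wire rack, this point 13 mm above the bench.
- packer_mid: The same packer; this origin is at the middle of its underside.
- packer_thick_centre (a point): Centre of a loose white plastic packer bar standing on its long edge: 22 mm thick (its x), 100 mm long (its y), 26 mm high (its z), 80 g (varies by a third); end corners rounded 4 mm, both ends alike. At the start it stands on the bench to the left of the full wire rack, this point 13 mm above the bench.
- packer_thick: The same packer; this origin is at the middle of its underside.
- bottle_1: Small white screw-capped bottle, 50 mm across, 100 mm high, a loose bystander. Origin: centre of its underside.
- bottle_2: Small white screw-capped bottle, 50 mm across, 100 mm high, a loose bystander. Origin: centre of its underside.
- jar: Small jar with an orange cap, 41 mm across, 53 mm high, a loose bystander. Origin: centre of its underside.
Not all that is in view belongs to the job. Leave any blue look-alike of the packer_mid alone.

How it is judged:
By the outcome, as a careful person would: the job done as asked, in the order asked, and still so for the second after the job is handed in, with the robot touching nothing.
It also fails if it takes over 72 s, if anything falls off the work surface, if the arm or the gripper's body presses on something with over 40 N, if the wrist force passes 120 N, or if a joint passes its speed limit or range.

## Robot

A 7-joint arm with a two-finger parallel gripper is mounted at the origin on a cart in front of the work surface, level with it; the furniture and walls round the work are solid. World frame = base frame: x ahead of the robot, y to its left, z up, the work surface at z = 0. Lengths are in m, angles in degrees, forces in N, time in s.
With the tool pointing down it reaches from about 0.4 to 0.85 m from the base axis. Payload 6.9 kg.
Tool frame: the origin (TCP) lies midway between the tips of the shut fingers; the grasp point (between the pads) lies 19 mm behind it; x points along the fingers, y is the direction in which the jaws open and shut, and the axes are right-handed (so a half turn about x gives the same grasp; the last joint's range is limited). The gripper opens to 85 mm and grips with 20 to 120 N. Pads are 22 mm wide; open, the fingers measure 114 mm over their backs; the gripper's body (76 mm by 85 mm) begins 54 mm behind the grasp point. The pads swing forward as they close: fully open they stand 13 mm farther back than shut.
Start: joints at [81.331, 29.078, -13.613, 85.955, 7.202, 65.827, -8.869], TCP at [0.159, -0.605, 0.231] pointing down, gripper open.
Joint ranges: [-176.47, 176.47], [-13.61, 117.27], [-81.72, 77.17], [0.22, 143.17], [-87.28, 267.28], [10, 112.55], [-165.47, 165.47]. Speed limits (degrees/s): [136.94, 136.94, 180, 180, 180, 180, 180].

## Interface

Orientations are given as [roll, pitch, yaw] about the fixed x, y, z axes, in that order (R = Rz(yaw) Ry(pitch) Rx(roll)).
In Python, from workcell import get_state, vision, order gives the robot as it stands.
- The arm moves only by the tool move_arm, never from a script. Its argument "plan" is a list that holds one entry, the list of rows, each a list of 7 numbers: the turn, a rotation vector about the tool's x, y, z in rad, then the shift along the tool's x, y, z in cm, then the finger opening in cm, from 0 to 8.54. A call has 1 to 10 rows; each row is the pose to reach, as a shift and turn from the pose measured when the call began, along the tool's axes at that moment; what a row does not reach only later rows make up. A row lasts 1/10 s, in which the tool goes at most 50 mm and 8.59 degrees, less where a joint would pass 70% of its speed; a pose out of reach is approached as far as the arm can. A call with a gripper value outside its range is refused whole. The fingers move at their own pace and stop on an object; "grip_force" is the grip in N (left out, the last holds). Time passes only in rows, so rows that repeat a pose let the fingers close. It gives the time, the measured TCP pose, the force and the opening at its end, in the units of the state.
- get_state(): the state, without advancing time (a new reading comes with each control period).
- vision.snapshot(name): name is "scene" or "top" or "wrist"; returns (picture, depth): 420x560x3 uint8, blue, green, red; 420x560 float32, m along the optical axis (not along the pixel's ray), 0 where there is no reading.
- vision.get_calibration(name): a dict with "fx", "fy", "cx", "cy" (pixels), "extrinsics" (4x4, takes a point from world to camera coordinates); the wrist camera has in their place "T_tool_cam" (4x4, takes a point from camera to tool coordinates, whose origin is the TCP and whose axes are the tool frame's). Camera axes: x right, y up, looking along -z (the intrinsics and any distortion apply to the point x, -y, -z); pixel columns grow to the right and rows downward; lengths in m; the calibration is good to about 2 mm. A picture is of the moment at which its call begins: read the wrist's pose just before it. get_calibration takes no time and is no camera call.
- order.job_done(): hands the job in, once; it reports no verdict.
The state is a dict: "t": time; "q": joint angles; "qvel": joint speeds; "effort": joint torques, N m; "ee_pos": TCP position; "tool_rot": TCP orientation; "ft_force": force on the tool from outside, world axes, zero at the start; "moment": the same for the moment, N m; "width": opening from 0.0 (shut) to 1.0 (fully open).
Only numpy, scipy, OpenCV 4.12 (cv2) and the standard library are available. Lean on these libraries where they do the work, as an engineer would, in place of code of your own. Each camera call takes 0.05 s, during which the arm holds its last target.

## Working session

There is one attempt and no reset: what is moved stays moved. The work goes in short steps, Python scripts to look and compute and a tool call to move; the robot and the scene stay as the last step left them, time stands still between calls to the robot, and variables do not carry over. Pictures are saved under pics/ and viewed, and the job is handed in when it is done.

Besides the shell and the picture viewer there is one more tool, called after "Call:" as name([rows], argument=value, ...), one row to a line, values as JSON. move_arm: Moves the arm, as the interface text tells. Its arguments: {"type":"object","properties":{"plan":{"type":"array","items":{"type":"array","items":{"type":"array","items":{"type":"number"}}}},"grip_force":{"type":"number"}},"required":["plan"]}

```bash
ls; mkdir -p pics; python3 - <<'E'
from workcell import get_state, vision
import cv2,numpy as np
print(get_state())
for n in ("scene","top"):
    p,d=vision.snapshot(n); cv2.imwrite(f"pics/{n}0.png",p); np.save(f"{n}0.npy",d)
    print(n,vision.get_calibration(n))
print(vision.get_calibration("wrist"))
E
```

```text
pics
{'t': 0.0, 'q': array([ 81.33157763,  29.12569154, -13.60716484,  86.00971185,
         7.20087822,  65.82744174,  -8.86904235]), 'qvel': array([-0.00401262, -0.00860589, -0.00424359, -0.00897131,  0.01072392,
        0.0103631 ,  0.00665124]), 'effort': array([ 9.58570599e-04, -6.20607090e+01, -2.18671359e+00, -2.49656349e+01,
        1.26328797e-02,  1.19454204e-02, -2.85299592e-06]), 'ee_pos': array([ 0.15851777, -0.60402967,  0.23042077]), 'tool_rot': array([-88.91446265,  89.89573493, 105.79788692]), 'ft_force': array([-0.41009007, -0.39982062,  0.44461833]), 'moment': array([-0.00781474,  0.07702049, -0.02561758]), 'width': 1.0006650593795527}
scene {'fx': 453.1223444393435, 'fy': 453.1223444393435, 'cx': 280.2833496729604, 'cy': 208.60306719160153, 'extrinsics': array([[-0.83834206, -0.54490043,  0.01631306,  0.40569001],
       [ 0.38635468, -0.57277215,  0.72295375, -0.24351019],
       [-0.38459414,  0.61238516,  0.69070381, -0.99277647],
       [ 0.        ,  0.        ,  0.        ,  1.        ]])}
top {'fx': 398.66529207471035, 'fy': 398.66529207471035, 'cx': 280.81251396813184, 'cy': 207.82767179544433, 'extrinsics': array([[ 0.01418125, -0.99974783, -0.01741146, -0.02104009],
       [ 0.9858921 ,  0.01107599,  0.16701523, -0.48816664],
       [-0.16678026, -0.0195343 ,  0.98580057, -1.22054435],
       [ 0.        ,  0.        ,  0.        ,  1.        ]])}
{'fx': 353.50232940126483, 'fy': 353.50232940126483, 'cx': 279.45538859552465, 'cy': 209.0273239007955, 'T_tool_cam': array([[-2.56452930e-04,  3.06092136e-01, -9.52001858e-01,
        -1.42714357e-01],
       [ 9.99999903e-01,  4.19913047e-04, -1.34370351e-04,
        -6.91811323e-04],
       [ 3.58628294e-04, -9.52001800e-01, -3.06092214e-01,
        -7.88174532e-02],
       [ 0.00000000e+00,  0.00000000e+00,  0.00000000e+00,
         1.00000000e+00]])}
```

View pics/scene0.png

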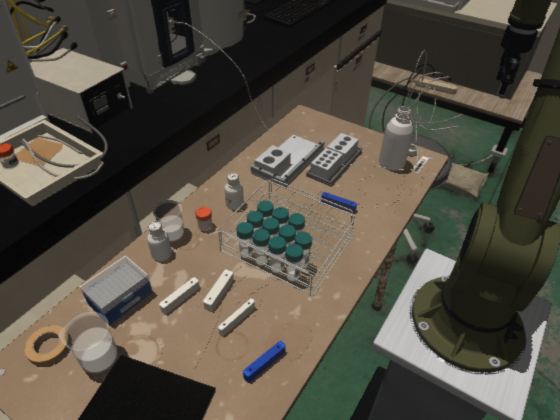

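View pics/top0.png

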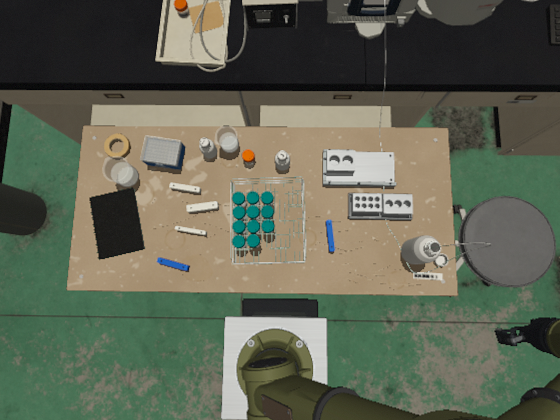

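```bash
python3 - <<'E'
import cv2,numpy as np
p=cv2.imread("pics/top0.png");s=cv2.imread("pics/scene0.png")
a=cv2.resize(p[140:230,310:430],None,fx=4.5,fy=4.5,interpolation=cv2.INTER_CUBIC)
b=cv2.resize(p[170:280,140:250],None,fx=3.6,fy=3.6,interpolation=cv2.INTER_CUBIC)
cv2.imwrite("pics/c1.png",a);cv2.imwrite("pics/c2.png",b)
c=cv2.resize(s[125:215,240:370],None,fx=5,fy=5,interpolation=cv2.INTER_CUBIC)
cv2.imwrite("pics/c3.png",c)
E
```

```text
(no output)
```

View pics/c1.png

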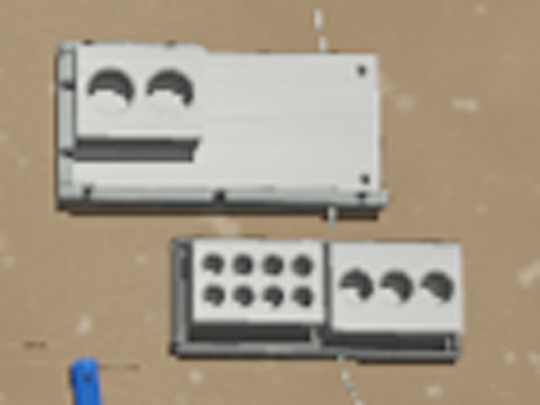

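View pics/c2.png

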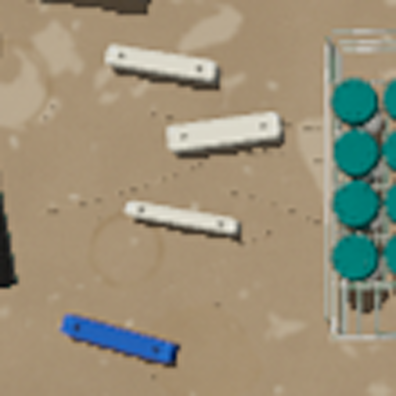

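View pics/c3.png

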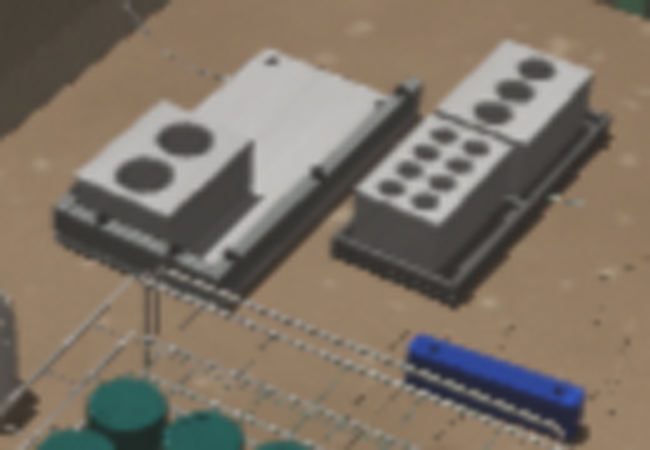

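The block in the bay, at top (341,160), has two wells, so it is block_two and the gap is 31 mm. The snug pair is then thin 12 + mid 17 = 29 mm. In the top view the white bars are at (185,188), (202,207) and (190,230). The blue bars at (173,264) and (330,236) are look-alikes. Next I'll measure the bars.

```bash
cat > h.py <<'E'
import numpy as np,cv2
from scipy.spatial.transform import Rotation as Rn
from workcell import get_state, vision
def pose():
    s=get_state();r,p,y=s['tool_rot']
    R=Rn.from_euler('xyz',[r,p,y],degrees=True).as_matrix()
    return R,np.array(s['ee_pos']),s
def cam(n,Rp=None):
    c=vision.get_calibration(n)
    if n=='wrist':
        R,p=Rp;T=np.eye(4);T[:3,:3]=R;T[:3,3]=p
        Twc=T@c['T_tool_cam']
    else: Twc=np.linalg.inv(c['extrinsics'])
    return c,Twc
def ray(n,uv,z,Rp=None,cc=None):
    c,T=cc or cam(n,Rp); uv=np.atleast_2d(np.asarray(uv,float))
    d=np.c_[(uv[:,0]-c['cx'])/c['fx'],-(uv[:,1]-c['cy'])/c['fy'],-np.ones(len(uv))]@T[:3,:3].T
    o=T[:3,3]; k=(z-o[2])/d[:,2]
    return o+k[:,None]*d
def goto(x,y,z,jaw=None):
    """world target TCP, jaw axis angle deg (mod 180) -> tool-frame turn and shift(cm)"""
    R,p,s=pose()
    a=np.degrees(np.arctan2(R[1,1],R[0,1]))
    if jaw is None: jaw=a
    d=(jaw-a+90)%180-90
    j=np.radians(a+d)
    Y=np.array([np.cos(j),np.sin(j),0]);X=np.array([0,0,-1.]);Z=np.cross(X,Y)
    Rt=np.c_[X,Y,Z]
    rv=Rn.from_matrix(R.T@Rt).as_rotvec(); sh=R.T@(np.array([x,y,z])-p)*100
    n=max(np.linalg.norm(sh)/5,np.degrees(np.linalg.norm(rv))/8.59)
    print('jaw now %.1f turn %.1f rows>=%.1f'%(a,d,n),'turn',np.round(rv,3),'shift',np.round(sh,2),'q7 %.0f'%s['q'][6],'w %.3f'%s['width'],'F',np.round(s['ft_force'],1),'t %.1f'%s['t'],'p',np.round(p,4))
E
python3 - <<'E'
from h import *
p=cv2.imread("pics/top0.png");hsv=cv2.cvtColor(p,cv2.COLOR_BGR2HSV)
m=((hsv[...,1]<60)&(hsv[...,2]>150)).astype(np.uint8)
m[:, :140]=0;m[:,225:]=0;m[:175]=0;m[250:]=0
for c in cv2.findContours(m,0,1)[0]:
    if cv2.contourArea(c)<60: continue
    P=ray('top',c[:,0,:],0.026)[:,:2]*1000
    print(cv2.contourArea(c),cv2.minAreaRect(c)[0],cv2.minAreaRect(P.astype(np.float32)))
cal=cam('top')
for n,uv,z in [('frL',(323,203-0),.028)]: pass
# tray corners from crop c1: px=310+u/4.5, py=140+v/4.5
for uv,z in [((60,203),.028),((385,190),.028),((378,58),.008),((60,43),.028),((77,137),.048),((200,137),.048)]:
    print(uv,np.round(ray('top',(310+uv[0]/4.5,140+uv[1]/4.5),z)[0]*1000))
for nm,uv,z in [('bottle2',(283,156),.1),('bottle1',(207,145),.1),('jar',(248,157),.053),('rackBL',(231,264),.07),('rackTR',(305,178),.07)]:
    print(nm,np.round(ray('top',uv,z)[0]*1000))
R,pp,s=pose();print(R.round(2))
E
```

```text
112.0 (189.72972106933594, 229.1216278076172) ((418.8425598144531, 274.62042236328125), (101.0391845703125, 17.775531768798828), 81.30659484863281)
205.5 (201.49566650390625, 205.96725463867188) ((494.1408996582031, 240.58956909179688), (24.920480728149414, 101.71480560302734), 8.358617782592773)
99.0 (144.9176483154297, 196.5706024169922) ((523.6275634765625, 426.78900146484375), (35.90876007080078, 48.85100173950195), 39.07898712158203)
146.5 (184.03648376464844, 186.76893615722656) ((556.7128295898438, 300.56298828125), (100.57408142089844, 19.345291137695312), 81.49559020996094)
68.5 (156.3461456298828, 183.7692108154297) ((565.7860107421875, 391.5414733886719), (47.193084716796875, 25.809240341186523), 36.07070541381836)
60.5 (197.95001220703125, 178.34999084472656) ((585.204833984375, 256.525390625), (19.216943740844727, 56.182647705078125), 19.618711471557617)
(60, 203) [ 566. -151.   28.]
(385, 190) [ 578. -382.   28.]
(378, 58) [ 682. -386.    8.]
(60, 43) [ 685. -151.   28.]
(77, 137) [ 610. -161.   48.]
(200, 137) [ 611. -248.   48.]
bottle2 [640. -20. 100.]
bottle1 [674. 216. 100.]
jar [650.  93.  53.]
rackBL [309. 133.  70.]
rackTR [579. -90.  70.]
[[-0.    0.25 -0.97]
 [ 0.   -0.97 -0.25]
 [-1.   -0.    0.  ]]
```

```bash
python3 -c "
from h import *
goto(.60,-.27,.25,3)"
```

```text
jaw now -75.3 turn 78.3 rows>=11.1 turn [-1.366e+00 -1.000e-03  1.000e-03] shift [ -1.92 -21.1  -51.18] q7 -9 w 0.993 F [ 0.2  0.5 -0.1] t 0.1 p [ 0.1585 -0.6041  0.2305]
```

Call:
move_arm([
  [[-1.366, 0, 0, -1.9, -21.1, -51.2, 8.5], [-1.366, 0, 0, -1.9, -21.1, -51.2, 8.5], [-1.366, 0, 0, -1.9, -21.1, -51.2, 8.5], [-1.366, 0, 0, -1.9, -21.1, -51.2, 8.5], [-1.366, 0, 0, -1.9, -21.1, -51.2, 8.5], [-1.366, 0, 0, -1.9, -21.1, -51.2, 8.5], [-1.366, 0, 0, -1.9, -21.1, -51.2, 8.5], [-1.366, 0, 0, -1.9, -21.1, -51.2, 8.5], [-1.366, 0, 0, -1.9, -21.1, -51.2, 8.5], [-1.366, 0, 0, -1.9, -21.1, -51.2, 8.5]],
])

```text
t: 1.1
ee_pos: [0.558, -0.3016, 0.2476]
tool_rot: [-151.3, 89.9, 122.0]
ft_force: [1.0, 0.1, 0.1]
width: 0.996
```

```bash
python3 -c "
from h import *
goto(.60,-.27,.25,3)"
```

```text
jaw now 3.2 turn -0.2 rows>=1.1 turn [ 0.004 -0.002  0.001] shift [-0.24  4.37 -2.92] q7 12 w 0.996 F [1.  0.1 0.1] t 1.1 p [ 0.558  -0.3016  0.2476]
```

Call:
move_arm([
  [[0, 0, 0, -0.2, 4.4, -2.9, 8.5], [0, 0, 0, -0.2, 4.4, -2.9, 8.5], [0, 0, 0, -0.2, 4.4, -2.9, 8.5], [0, 0, 0, -0.2, 4.4, -2.9, 8.5]],
])

```text
t: 1.5
ee_pos: [0.5992, -0.2715, 0.2491]
tool_rot: [-113.3, 89.8, 159.9]
ft_force: [0.1, -1.2, -0.0]
width: 0.995
```

```bash
python3 - <<'E'
from h import *
R,p,s=pose(); print(p,s['qvel'].round(2))
im,d=vision.snapshot('wrist'); cv2.imwrite('pics/w1.png',im); np.savez('w1.npz',R=R,p=p,d=d)
E
```

```text
[ 0.59924052 -0.27153744  0.24905024] [ 1.41 -0.55  0.51  0.18 -0.02 -0.02 -0.12]
```

View pics/w1.png

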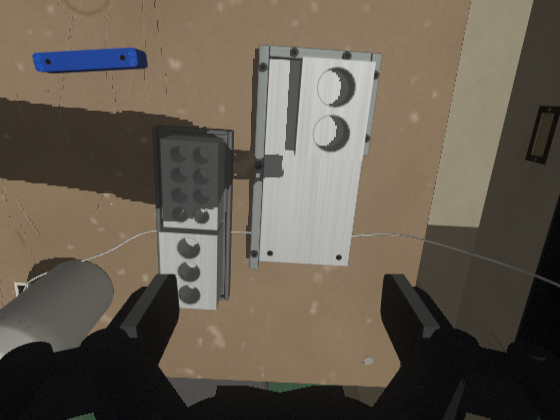

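```bash
python3 - <<'E'
import cv2
im=cv2.imread('pics/w1.png')
cv2.imwrite('pics/w1a.png',cv2.resize(im[35:165,235:395],None,fx=4.5,fy=4.5,interpolation=cv2.INTER_CUBIC))
cv2.imwrite('pics/w1b.png',cv2.resize(im[155:285,235:395],None,fx=4.5,fy=4.5,interpolation=cv2.INTER_CUBIC))
E
```

```text
(no output)
```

View pics/w1a.png

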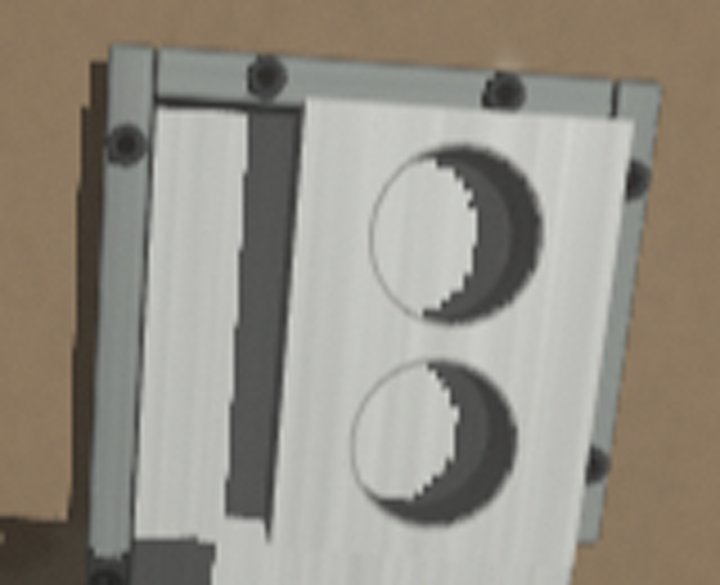

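View pics/w1b.png

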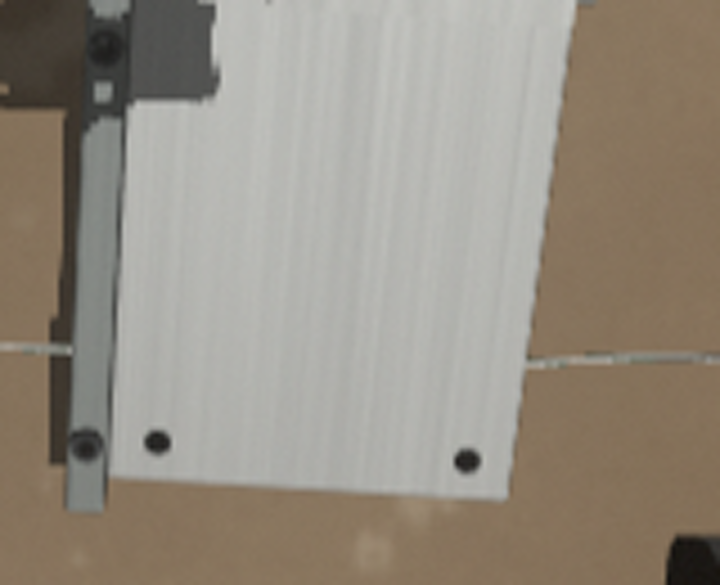

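```bash
python3 - <<'E'
from h import *
z=np.load('w1.npz');Rp=(z['R'],z['p'])
A=lambda u,v:(235+u/4.5,35+v/4.5); B=lambda u,v:(235+u/4.5,155+v/4.5)
for n,uv,h in [('gi top',A(157,100),.028),('gi low a',A(133,540),.028),('gi low b',B(107,510),.028),('gi b mid',B(125,170),.028),('go top',A(110,46),.028),('go bot',B(66,510),.028),('stop in L',A(165,99),.028),('stop in R',A(300,104),.028),
 ('stop out R',A(658,86),.028),('apron BL',B(110,477),.008),('apron BR',B(507,499),.008),('apron R up',B(573,30),.008),
 ('blk TL',A(305,98),.048),('blk BL',A(272,535),.048),('blk TR',A(635,122),.048)]:
    print(n,np.round(ray('wrist',uv,h,Rp)[0]*1000,1), np.round(z['d'][int(uv[1]),int(uv[0])],3))
E
```

```text
gi top [ 583.5 -158.3   28. ] 0.345
gi low a [ 582.4 -251.6   28. ] 0.376
gi low b [ 581.2 -381.4   28. ] 0.435
gi b mid [ 582.2 -291.9   28. ] 0.387
go top [ 573.2 -148.5   28. ] 0.357
go bot [ 570.8 -382.    28. ] 0.434
stop in L [ 585.2 -158.1   28. ] 0.341
stop in R [ 613.7 -157.5   28. ] 0.336
stop out R [ 688.7 -149.9   28. ] 0.335
apron BL [ 580.8 -382.     8. ] 0.431
apron BR [ 686.9 -382.5    8. ] 0.425
apron R up [ 688.6 -256.2    8. ] 0.395
blk TL [ 613.6 -158.3   48. ] 0.335
blk BL [ 613.  -245.6   48. ] 0.343
blk TR [ 679.9 -159.1   48. ] 0.335
```

```bash
python3 -c "
from h import *
goto(.50,.29,.22,-8.5)"
```

```text
jaw now 3.1 turn -11.6 rows>=11.4 turn [ 0.202 -0.001  0.003] shift [  3.    -6.84 -56.66] q7 8 w 0.997 F [-0.2 -0.5 -0.1] t 1.6 p [ 0.5989 -0.2721  0.2492]
```

Call:
move_arm([
  [[0.2, 0, 0, 3, -6.8, -56.7, 4.0], [0.2, 0, 0, 3, -6.8, -56.7, 4.0], [0.2, 0, 0, 3, -6.8, -56.7, 4.0], [0.2, 0, 0, 3, -6.8, -56.7, 4.0], [0.2, 0, 0, 3, -6.8, -56.7, 4.0], [0.2, 0, 0, 3, -6.8, -56.7, 4.0], [0.2, 0, 0, 3, -6.8, -56.7, 4.0], [0.2, 0, 0, 3, -6.8, -56.7, 4.0], [0.2, 0, 0, 3, -6.8, -56.7, 4.0], [0.2, 0, 0, 3, -6.8, -56.7, 4.0]],
])

```text
t: 2.55
ee_pos: [0.5126, 0.2207, 0.2239]
tool_rot: [-73.2, 89.9, -171.8]
ft_force: [1.1, -0.4, 0.7]
width: 0.467
```

```bash
python3 -c "
from h import *
goto(.50,.29,.22,-8.5)"
```

```text
jaw now -8.6 turn 0.1 rows>=1.4 turn [-0.001  0.     0.002] shift [ 0.39 -2.28 -6.66] q7 -52 w 0.467 F [ 1.1 -0.4  0.7] t 2.5 p [0.5126 0.2207 0.2239]
```

Call:
move_arm([
  [[0, 0, 0, 0.4, -2.3, -6.7, 4.0], [0, 0, 0, 0.4, -2.3, -6.7, 4.0], [0, 0, 0, 0.4, -2.3, -6.7, 4.0], [0, 0, 0, 0.4, -2.3, -6.7, 4.0]],
])

```text
t: 2.95
ee_pos: [0.5005, 0.2885, 0.2198]
tool_rot: [-29.2, 89.9, -127.9]
ft_force: [0.4, -0.5, -0.7]
width: 0.471
```

```bash
python3 - <<'E'
from h import *
R,p,s=pose(); print(p,s['qvel'].round(2),s['width'])
im,d=vision.snapshot('wrist'); cv2.imwrite('pics/w2.png',im); np.savez('w2.npz',R=R,p=p,d=d)
hsv=cv2.cvtColor(im,cv2.COLOR_BGR2HSV)
m=((hsv[...,1]<45)&(hsv[...,2]>140)).astype(np.uint8)
for c in cv2.findContours(m,0,1)[0]:
    if cv2.contourArea(c)<300: continue
    P=ray('wrist',c[:,0,:],0.026,(R,p))[:,:2]*1000
    print(cv2.contourArea(c),np.round(cv2.minAreaRect(c)[0]),cv2.minAreaRect(P.astype(np.float32)))
E
```

```text
[0.50050819 0.28847035 0.21981649] [ 1.51 -0.16  0.89  0.16  0.14  0.03  0.04] 0.4706906952771424
337.5 [279. 359.] ((468.2843322753906, 78.88261413574219), (125.53588104248047, 34.55508804321289), 2.6776208877563477)
300.5 [  7. 340.] ((165.39295959472656, 150.695556640625), (53.587928771972656, 15.379820823669434), 67.59468078613281)
962.5 [275. 331.] ((467.8731689453125, 117.37689208984375), (122.4029312133789, 39.527374267578125), 2.3406848907470703)
3093.0 [504. 256.] ((721.6526489257812, 158.0015411376953), (69.5478515625, 98.16995239257812), 7.055009365081787)
426.0 [498. 209.] ((713.0409545898438, 226.49757385253906), (18.468950271606445, 47.91426086425781), 80.0007553100586)
1507.0 [282. 226.] ((495.8076477050781, 239.53729248046875), (22.408140182495117, 95.05439758300781), 8.214689254760742)
1751.5 [337. 156.] ((557.7603149414062, 301.86273193359375), (100.49974822998047, 17.125980377197266), 81.3212890625)
13337.5 [481.  64.] ((689.3041381835938, 363.501708984375), (105.26800537109375, 93.46868133544922), 81.82623291015625)
```

View pics/w2.png

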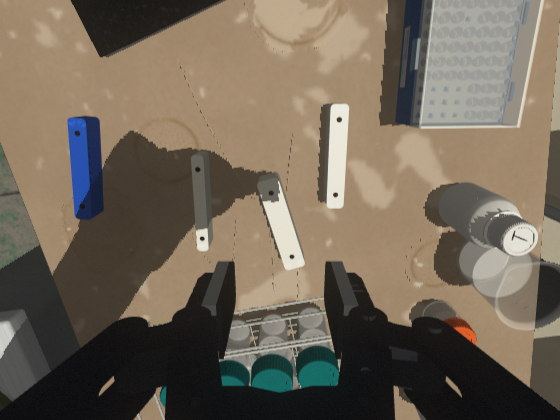

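```bash
python3 - <<'E'
from h import *
im=cv2.imread('pics/w2.png')
cv2.imwrite('pics/w2a.png',cv2.resize(im[90:280,170:370],None,fx=3.1,fy=3.1,interpolation=cv2.INTER_CUBIC))
z=np.load('w2.npz');Rp=(z['R'],z['p'])
hsv=cv2.cvtColor(im,cv2.COLOR_BGR2HSV)
c=hsv[145:260,180:225]; m=(c[...,1]<45).astype(np.uint8)
for c in cv2.findContours(m,0,1)[0]:
    if cv2.contourArea(c)<300: continue
    c=c+[180,145]
    P=ray('wrist',c[:,0,:],0.026,Rp)[:,:2]*1000
    print(cv2.contourArea(c),np.round(cv2.minAreaRect(c)[0]),cv2.minAreaRect(P.astype(np.float32)))
E
```

```text
1518.5 [202. 201.] ((420.8667907714844, 277.51116943359375), (102.81180572509766, 17.026439666748047), 80.78308868408203)
```

View pics/w2a.png

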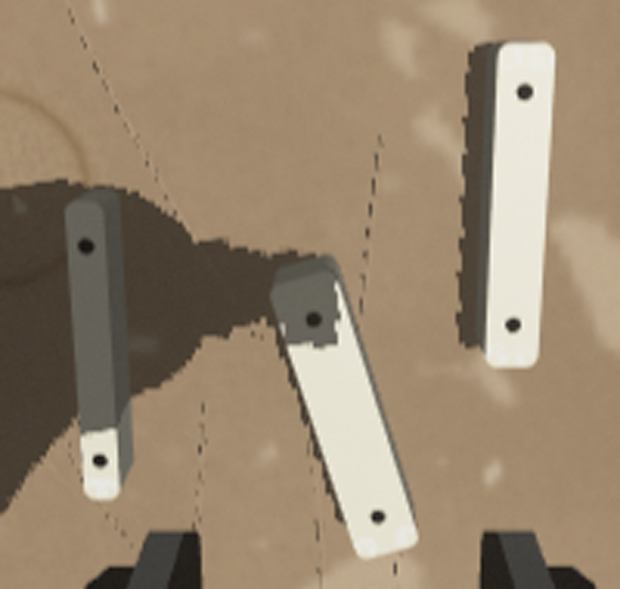

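Candidates in the crop: (202,200) is 12 mm and is the thin bar, (282,226) measures 22.4 mm and is the thick bar, (337,156) measures 17.1 mm and is the mid bar, and the blue one at (85,167) is a decoy. I'll pick the mid bar first.

```bash
python3 - <<'E'
from h import *
z=np.load('w2.npz');Rp=(z['R'],z['p'])
for n,a,b in [('mid',(525,92),(513,325)),('thin',(86,246),(100,461))]:
    P=[ray('wrist',(170+u/3.1,90+v/3.1),.026,Rp)[0] for u,v in (a,b)]
    d=P[0]-P[1];print(n,np.round((P[0]+P[1])/2*1000,1),np.linalg.norm(d),np.degrees(np.arctan2(d[1],d[0]))-90)
goto(.558,.302,.08,-8.7)
E
```

```text
mid [558.3 301.2  26. ] 0.07208525731381808 -8.759334706829222
thin [418.3 275.4  26. ] 0.07234295756774062 -9.111120273638576
jaw now -8.8 turn 0.1 rows>=3.0 turn [-0.001  0.002  0.001] shift [13.97  5.44 -2.31] q7 -59 w 0.473 F [ 0.5 -0.5 -0.1] t 3.0 p [0.5009 0.2877 0.2198]
```

Call:
move_arm([
  [[0, 0, 0, 10, 5.4, -2.3, 4.0], [0, 0, 0, 14, 5.4, -2.3, 4.0], [0, 0, 0, 14, 5.4, -2.3, 4.0], [0, 0, 0, 15, 5.4, -2.3, 4.0], [0, 0, 0, 17, 5.4, -2.3, 4.0], [0, 0, 0, 19, 5.4, -2.3, 4.0], [0, 0, 0, 20.5, 5.4, -2.3, 4.0], [0, 0, 0, 21.4, 5.4, -2.3, 4.0], [0, 0, 0, 21.4, 5.4, -2.3, 4.0], [0, 0, 0, 21.4, 5.4, -2.3, 4.0]],
])

```text
t: 4.0
ee_pos: [0.558, 0.3019, 0.0066]
tool_rot: [-1.6, 89.9, -100.4]
ft_force: [0.0, -0.3, -0.4]
width: 0.466
```

```bash
python3 -c "
from h import *
goto(.558,.3015,.005,-8.7)"
```

```text
jaw now -8.8 turn 0.1 rows>=0.0 turn [-0.002  0.002  0.   ] shift [0.16 0.01 0.04] q7 -66 w 0.466 F [ 0.  -0.3 -0.4] t 4.0 p [0.558  0.3019 0.0066]
```

Next I close on it with 40 N, then lift.

Call:
move_arm([
  [[0, 0, 0, 0.1, 0, 0, 0.5], [0, 0, 0, 0.1, 0, 0, 0.5], [0, 0, 0, 0.1, 0, 0, 0.5], [0, 0, 0, 0.1, 0, 0, 0.5], [0, 0, 0, 0.1, 0, 0, 0.5], [0, 0, 0, 0.1, 0, 0, 0.5], [0, 0, 0, 0.1, 0, 0, 0.5]],
], grip_force=40)

```text
t: 4.7
ee_pos: [0.5586, 0.3023, 0.0067]
tool_rot: [73.7, 89.9, -25.1]
ft_force: [-0.1, -1.0, 6.2]
width: 0.191
```

```bash
python3 -c "
from h import *
goto(.56,.29,.20,-8.7)"
```

```text
jaw now -8.8 turn 0.1 rows>=3.9 turn [-0.002  0.    -0.002] shift [-19.32   0.36   1.21] q7 -66 w 0.191 F [-0.1 -1.   6.2] t 4.7 p [0.5586 0.3023 0.0067]
```

Call:
move_arm([
  [[0, 0, 0, -2, 0, 0, 0.5], [0, 0, 0, -6, 0, 0, 0.5], [0, 0, 0, -11, 0, 0, 0.5], [0, 0, 0, -16, 0, 0, 0.5], [0, 0, 0, -19, 0, 0, 0.5], [0, 0, 0, -19, 0, 0, 0.5]],
])

```text
t: 5.3
ee_pos: [0.5599, 0.3043, 0.2022]
tool_rot: [122.2, 89.4, 23.4]
ft_force: [0.2, -0.2, -1.1]
width: 0.189
```

```bash
python3 -c "
from h import *
goto(.622,-.318,.19,-0.6)"
```

```text
jaw now -8.8 turn 8.2 rows>=12.5 turn [-0.143 -0.005 -0.009] shift [ 1.04 15.64 60.56] q7 -58 w 0.189 F [ 0.2 -0.2 -1.1] t 5.3 p [0.5599 0.3043 0.2022]
```

Call:
move_arm([
  [[-0.143, -0.005, -0.009, 1, 15.6, 60.6, 0.5], [-0.143, -0.005, -0.009, 1, 15.6, 60.6, 0.5], [-0.143, -0.005, -0.009, 1, 15.6, 60.6, 0.5], [-0.143, -0.005, -0.009, 1, 15.6, 60.6, 0.5], [-0.143, -0.005, -0.009, 1, 15.6, 60.6, 0.5], [-0.143, -0.005, -0.009, 1, 15.6, 60.6, 0.5], [-0.143, -0.005, -0.009, 1, 15.6, 60.6, 0.5], [-0.143, -0.005, -0.009, 1, 15.6, 60.6, 0.5], [-0.143, -0.005, -0.009, 1, 15.6, 60.6, 0.5], [-0.143, -0.005, -0.009, 1, 15.6, 60.6, 0.5]],
])

```text
t: 6.3
ee_pos: [0.6082, -0.1971, 0.1905]
tool_rot: [-84.0, 89.9, -174.6]
ft_force: [1.2, 0.1, -1.7]
width: 0.188
```

```bash
python3 -c "
from h import *
goto(.622,-.318,.12,-0.6)"
```

```text
jaw now -0.6 turn -0.0 rows>=2.8 turn [0.    0.    0.002] shift [ 7.05  1.52 12.08] q7 -5 w 0.188 F [ 1.2  0.1 -1.7] t 6.3 p [ 0.6082 -0.1971  0.1905]
```

Call:
move_arm([
  [[0, 0, 0, 2, 0.8, 6, 0.5], [0, 0, 0, 5, 1.5, 12, 0.5], [0, 0, 0, 7, 1.5, 12, 0.5], [0, 0, 0, 7, 1.5, 12, 0.5], [0, 0, 0, 10, 1.5, 12, 0.5], [0, 0, 0, 12, 1.5, 12, 0.5], [0, 0, 0, 14, 1.5, 12, 0.5], [0, 0, 0, 15.5, 1.5, 12, 0.5], [0, 0, 0, 15.5, 1.5, 12, 0.5], [0, 0, 0, 15.5, 1.5, 12, 0.5]],
])

```text
t: 7.3
ee_pos: [0.6218, -0.3168, 0.0357]
tool_rot: [-94.7, 89.9, 174.7]
ft_force: [0.4, 0.2, 0.1]
width: 0.189
```

```bash
python3 - <<'E'
from h import *
goto(.622,-.318,.0155,-0.6)
R,p,s=pose()
im,d=vision.snapshot('wrist'); cv2.imwrite('pics/w3.png',im); np.savez('w3.npz',R=R,p=p,d=d)
E
```

```text
jaw now -0.6 turn -0.0 rows>=0.4 turn [ 0.    -0.     0.002] shift [2.02 0.03 0.12] q7 0 w 0.189 F [0.4 0.2 0.1] t 7.3 p [ 0.6218 -0.3168  0.0357]
```

View pics/w3.png

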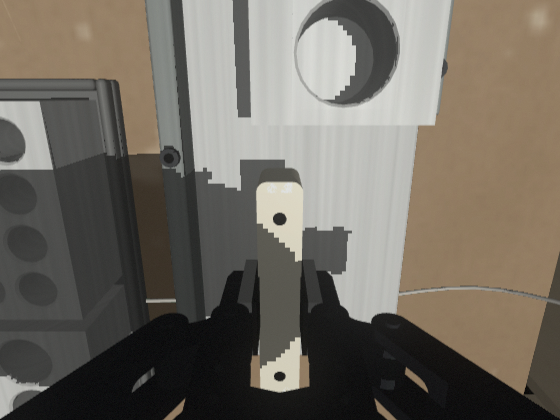

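Call:
move_arm([
  [[0, 0, 0, 1, 0, 0.1, 0.5], [0, 0, 0, 1.6, 0, 0.1, 0.5], [0, 0, 0, 2, 0, 0.1, 0.5], [0, 0, 0, 2, 0, 0.1, 0.5], [0, 0, 0, 2, 0, 0.1, 0.5], [0, 0, 0, 2, 0, 0.1, 0.5]],
])

```text
t: 7.95
ee_pos: [0.6224, -0.3181, 0.0166]
tool_rot: [-46.8, 90.0, -137.4]
ft_force: [0.0, -0.6, -0.3]
width: 0.192
```

Call:
move_arm([
  [[0, 0, 0, 0.1, 0, 0, 1.5], [0, 0, 0, 0.1, 0, 0, 2.2], [0, 0, 0, 0.1, 0, 0, 3.0], [0, 0, 0, 0.1, 0, 0, 3.2], [0, 0, 0, 0.1, 0, 0, 3.2], [0, 0, 0, -2, 0, 0, 3.2], [0, 0, 0, -6, 0, 0, 3.2], [0, 0, 0, -11, 0, 0, 3.2], [0, 0, 0, -16, 0, 0, 3.2], [0, 0, 0, -18, 0, 0, 3.2]],
])

```text
t: 8.95
ee_pos: [0.6245, -0.318, 0.2026]
tool_rot: [66.9, 89.6, -23.7]
ft_force: [0.3, -0.6, 0.1]
width: 0.374
```

```bash
python3 - <<'E'
from h import *
R,p,s=pose()
im,d=vision.snapshot('wrist'); cv2.imwrite('pics/w4.png',im)
goto(.418,.2755,.19,-9.1)
E
```

```text
jaw now -0.6 turn -8.5 rows>=12.6 turn [ 0.148  0.003 -0.009] shift [  1.02 -21.34 -59.16] q7 6 w 0.375 F [1.1 0.1 1.6] t 9.0 p [ 0.6251 -0.3182  0.2043]
```

View pics/w4.png

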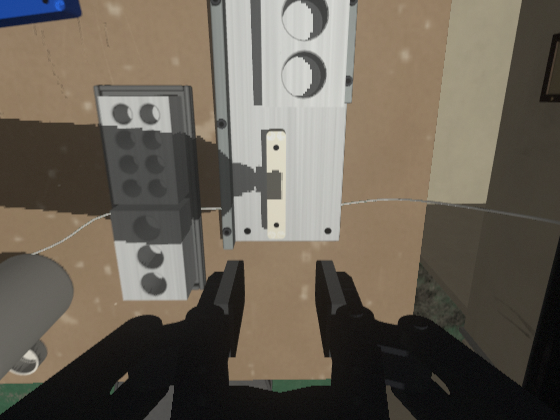

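Call:
move_arm([
  [[0.148, 0.003, -0.009, 1, -21.3, -59.2, 3.2], [0.148, 0.003, -0.009, 1, -21.3, -59.2, 3.2], [0.148, 0.003, -0.009, 1, -21.3, -59.2, 3.2], [0.148, 0.003, -0.009, 1, -21.3, -59.2, 3.2], [0.148, 0.003, -0.009, 1, -21.3, -59.2, 3.2], [0.148, 0.003, -0.009, 1, -21.3, -59.2, 3.2], [0.148, 0.003, -0.009, 1, -21.3, -59.2, 3.2], [0.148, 0.003, -0.009, 1, -21.3, -59.2, 3.2], [0.148, 0.003, -0.009, 1, -21.3, -59.2, 3.2], [0.148, 0.003, -0.009, 1, -21.3, -59.2, 3.2]],
])

```text
t: 10.0
ee_pos: [0.459, 0.1564, 0.1915]
tool_rot: [49.4, 90.0, -49.7]
ft_force: [1.7, 0.5, -0.8]
width: 0.374
```

```bash
python3 - <<'E'
from h import *
goto(.418,.2755,.10,-9.1)
d=np.load('top0.npy'); c,T=cam('top')
# height of rack region
v,u=np.mgrid[180:262,232:304]; D=d[180:262,232:304]
P=np.stack([(u-c['cx'])/c['fx']*D,-(v-c['cy'])/c['fy']*D,-D],-1)@T[:3,:3].T+T[:3,3]
print('rack max z',np.percentile(P[...,2],[50,90,99.5]))
E
```

```text
jaw now -9.1 turn -0.0 rows>=3.1 turn [ 0.  0. -0.] shift [  9.15  -5.93 -11.11] q7 -50 w 0.374 F [ 1.7  0.5 -0.8] t 10.0 p [0.459  0.1564 0.1915]
rack max z [0.00458508 0.1008521  0.10768899]
```

Call:
move_arm([
  [[0, 0, 0, 2, -3, -5, 3.2], [0, 0, 0, 5, -5.9, -11.1, 3.2], [0, 0, 0, 9, -5.9, -11.1, 3.2], [0, 0, 0, 9, -5.9, -11.1, 3.2], [0, 0, 0, 9, -5.9, -11.1, 3.2]],
])

```text
t: 10.5
ee_pos: [0.4163, 0.2763, 0.0997]
tool_rot: [-56.0, 89.8, -154.9]
ft_force: [0.6, -0.3, 0.7]
width: 0.374
```

```bash
python3 - <<'E'
from h import *
R,p,s=pose()
im,d=vision.snapshot('wrist'); cv2.imwrite('pics/w5.png',im);np.savez('w5.npz',R=R,p=p)
goto(.418,.2755,.006,-9.1)
E
```

```text
jaw now -9.0 turn -0.1 rows>=1.9 turn [0.002 0.002 0.001] shift [ 9.49  0.06 -0.02] q7 -72 w 0.378 F [0.4 0.1 0.8] t 10.6 p [0.4175 0.2755 0.1009]
```

View pics/w5.png

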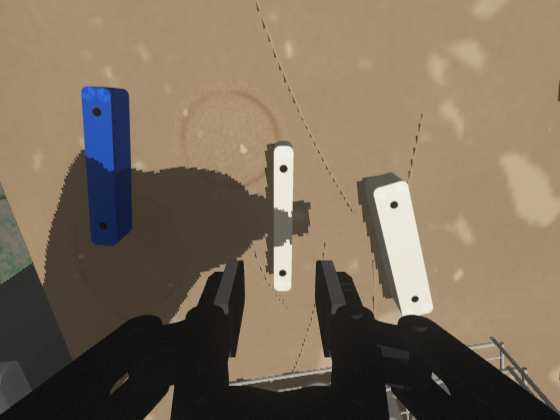

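Call:
move_arm([
  [[0, 0, 0, 3, 0.1, 0, 3.2], [0, 0, 0, 6, 0.1, 0, 3.2], [0, 0, 0, 8, 0.1, 0, 3.2], [0, 0, 0, 9.4, 0.1, 0, 3.2], [0, 0, 0, 9.4, 0.1, 0, 3.2], [0, 0, 0, 9.4, 0.1, 0, 0.2], [0, 0, 0, 9.4, 0.1, 0, 0.2], [0, 0, 0, 9.4, 0.1, 0, 0.2], [0, 0, 0, 9.4, 0.1, 0, 0.2], [0, 0, 0, 9.4, 0.1, 0, 0.2]],
], grip_force=40)

```text
t: 11.55
ee_pos: [0.4194, 0.2752, 0.0082]
tool_rot: [59.4, 89.9, -39.6]
ft_force: [-0.2, -0.8, 8.2]
width: 0.132
```

```bash
python3 -c "
from h import *
goto(.418,.2755,.2,-9.1)"
```

```text
jaw now -9.0 turn -0.1 rows>=3.8 turn [ 0.001  0.001 -0.001] shift [-1.918e+01 -1.200e-01  1.000e-02] q7 -79 w 0.132 F [-0.2 -0.8  8.2] t 11.6 p [0.4194 0.2752 0.0082]
```

Call:
move_arm([
  [[0, 0, 0, -2, 0, 0, 0.2], [0, 0, 0, -6, 0, 0, 0.2], [0, 0, 0, -11, 0, 0, 0.2], [0, 0, 0, -16, 0, 0, 0.2], [0, 0, 0, -19, 0, 0, 0.2], [0, 0, 0, -19, 0, 0, 0.2]],
])

```text
t: 12.15
ee_pos: [0.4208, 0.277, 0.2031]
tool_rot: [122.2, 89.5, 23.2]
ft_force: [-0.6, -0.1, -0.7]
width: 0.128
```

```bash
python3 -c "
from h import *
goto(.662,-.318,.19,-0.6)"
```

```text
jaw now -9.0 turn 8.4 rows>=12.8 turn [-0.147 -0.004 -0.008] shift [ 1.3  33.16 54.98] q7 -65 w 0.128 F [-0.6 -0.1 -0.7] t 12.2 p [0.4208 0.277  0.2031]
```

Call:
move_arm([
  [[-0.147, -0.004, -0.008, 1.3, 33.2, 55, 0.2], [-0.147, -0.004, -0.008, 1.3, 33.2, 55, 0.2], [-0.147, -0.004, -0.008, 1.3, 33.2, 55, 0.2], [-0.147, -0.004, -0.008, 1.3, 33.2, 55, 0.2], [-0.147, -0.004, -0.008, 1.3, 33.2, 55, 0.2], [-0.147, -0.004, -0.008, 1.3, 33.2, 55, 0.2], [-0.147, -0.004, -0.008, 1.3, 33.2, 55, 0.2], [-0.147, -0.004, -0.008, 1.3, 33.2, 55, 0.2], [-0.147, -0.004, -0.008, 1.3, 33.2, 55, 0.2], [-0.147, -0.004, -0.008, 1.3, 33.2, 55, 0.2]],
])

```text
t: 13.15
ee_pos: [0.6079, -0.1876, 0.1912]
tool_rot: [-110.8, 90.0, 158.5]
ft_force: [1.4, 0.4, -0.5]
width: 0.128
```

```bash
python3 -c "
from h import *
goto(.662,-.318,.12,-0.6)"
```

```text
jaw now -0.6 turn 0.0 rows>=3.2 turn [-0.    -0.     0.001] shift [ 7.11  5.56 12.98] q7 -7 w 0.128 F [ 1.4  0.4 -0.5] t 13.2 p [ 0.6079 -0.1876  0.1912]
```

Call:
move_arm([
  [[0, 0, 0, 2, 2.8, 6, 0.2], [0, 0, 0, 5, 5.5, 10, 0.2], [0, 0, 0, 7, 5.5, 13, 0.2], [0, 0, 0, 7, 5.5, 13, 0.2], [0, 0, 0, 10, 5.5, 13, 0.2], [0, 0, 0, 12, 5.5, 13, 0.2], [0, 0, 0, 14, 5.5, 13, 0.2], [0, 0, 0, 14.5, 5.5, 13, 0.2], [0, 0, 0, 14.5, 5.5, 13, 0.2], [0, 0, 0, 14.5, 5.5, 13, 0.2]],
])

```text
t: 14.15
ee_pos: [0.6619, -0.318, 0.0472]
tool_rot: [89.8, 90.0, -0.8]
ft_force: [0.4, 0.4, -0.2]
width: 0.128
```

```bash
python3 - <<'E'
from h import *
goto(.662,-.318,.017,-0.6)
R,p,s=pose()
im,d=vision.snapshot('wrist'); cv2.imwrite('pics/w6.png',im)
E
```

```text
jaw now -0.6 turn 0.0 rows>=0.6 turn [-0.     0.    -0.001] shift [ 3.02  0.01 -0.  ] q7 0 w 0.128 F [ 0.4  0.4 -0.2] t 14.2 p [ 0.6619 -0.318   0.0472]
```

View pics/w6.png

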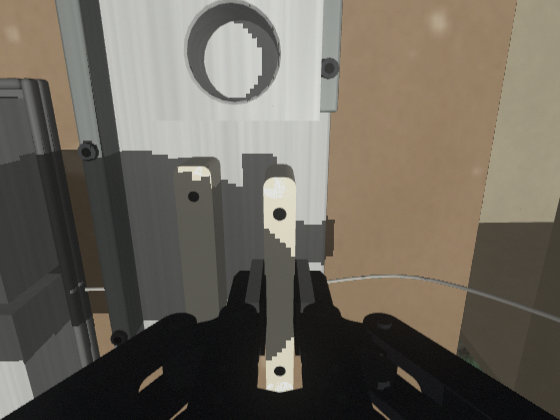

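Call:
move_arm([
  [[0, 0, 0, 1.2, 0, 0, 0.2], [0, 0, 0, 2.2, 0, 0, 0.2], [0, 0, 0, 2.8, 0, 0, 0.2], [0, 0, 0, 3, 0, 0, 0.2], [0, 0, 0, 3, 0, 0, 0.2], [0, 0, 0, 3, 0, 0, 0.2], [0, 0, 0, 3, 0, 0, 0.8], [0, 0, 0, 3, 0, 0, 1.5], [0, 0, 0, 3, 0, 0, 2.2], [0, 0, 0, 3, 0, 0, 2.2]],
])

```text
t: 15.2
ee_pos: [0.6623, -0.3181, 0.0177]
tool_rot: [75.4, 89.9, -15.3]
ft_force: [-0.4, 0.7, 0.0]
width: 0.257
```

```bash
python3 -c "
from h import *
goto(.662,-.318,.12,-0.6)"
```

```text
jaw now -0.6 turn 0.0 rows>=2.0 turn [-0.     0.    -0.001] shift [-1.023e+01 -1.000e-02 -1.000e-02] q7 -0 w 0.257 F [-0.4  0.7  0. ] t 15.2 p [ 0.6623 -0.3181  0.0177]
```

Call:
move_arm([
  [[0, 0, 0, -2, 0, 0, 2.2], [0, 0, 0, -5, 0, 0, 2.2], [0, 0, 0, -8, 0, 0, 2.2], [0, 0, 0, -10, 0, 0, 3], [0, 0, 0, -10, 0, 0, 5.0]],
])

```text
t: 15.7
ee_pos: [0.664, -0.3184, 0.1216]
tool_rot: [71.6, 89.6, -19.0]
ft_force: [-0.1, 0.1, -0.8]
width: 0.506
```

```bash
python3 -c "
from h import *
goto(.703,-.319,.118,-89.9)
goto(.703,-.319,.118,-90.6)"
```

```text
jaw now -0.6 turn -89.3 rows>=10.4 turn [ 1.558 -0.004 -0.007] shift [0.39 3.9  0.02] q7 3 w 0.506 F [-0.1  0.1 -0.8] t 15.7 p [ 0.664  -0.3184  0.1216]
jaw now -0.6 turn -90.0 rows>=10.5 turn [ 1.57  -0.004 -0.007] shift [0.39 3.9  0.02] q7 3 w 0.506 F [-0.1  0.1 -0.8] t 15.7 p [ 0.664  -0.3184  0.1216]
```

Call:
move_arm([
  [[1.57, -0.004, -0.007, 0.4, 3.9, 0, 5.0], [1.57, -0.004, -0.007, 0.4, 3.9, 0, 5.0], [1.57, -0.004, -0.007, 0.4, 3.9, 0, 5.0], [1.57, -0.004, -0.007, 0.4, 3.9, 0, 5.0], [1.57, -0.004, -0.007, 0.4, 3.9, 0, 5.0], [1.57, -0.004, -0.007, 0.4, 3.9, 0, 5.0], [1.57, -0.004, -0.007, 0.4, 3.9, 0, 5.0], [1.57, -0.004, -0.007, 0.4, 3.9, 0, 5.0], [1.57, -0.004, -0.007, 0.4, 3.9, 0, 5.0], [1.57, -0.004, -0.007, 0.4, 3.9, 0, 5.0]],
])

```text
t: 16.7
ee_pos: [0.7025, -0.3187, 0.1165]
tool_rot: [0.7, 89.9, -176.2]
ft_force: [0.2, 0.1, -0.3]
width: 0.585
```

```bash
python3 - <<'E'
from h import *
goto(.703,-.319,.118,-90.6)
R,p,s=pose()
im,d=vision.snapshot('wrist'); cv2.imwrite('pics/w7.png',im);np.savez('w7.npz',R=R,p=p)
print(s['q'].round(0))
E
```

```text
jaw now -86.9 turn -3.7 rows>=0.4 turn [ 0.064  0.002 -0.   ] shift [-0.15  0.03 -0.05] q7 -72 w 0.585 F [ 0.2  0.1 -0.3] t 16.7 p [ 0.7025 -0.3187  0.1165]
[ 29.  48. -14.  67.  11.  66. -72.]
```

View pics/w7.png

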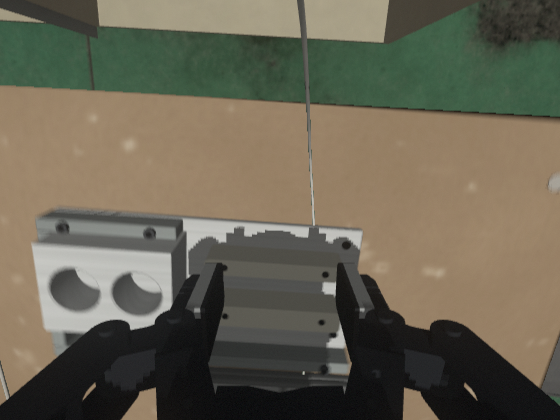

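Call:
move_arm([
  [[0.064, 0.002, 0, 3, 0, 0, 5.0], [0.064, 0.002, 0, 6, 0, 0, 5.0], [0.064, 0.002, 0, 8.5, 0, 0, 5.0], [0.064, 0.002, 0, 10.3, 0, 0, 5.0], [0.064, 0.002, 0, 10.3, 0, 0, 5.0], [0.064, 0.002, 0, 10.3, 0, 0, 5.0]],
])

```text
t: 17.35
ee_pos: [0.7023, -0.3183, 0.0131]
tool_rot: [-69.3, 90.0, 109.7]
ft_force: [-0.1, -0.2, 0.5]
width: 0.587
```

```bash
python3 - <<'E'
from h import *
goto(.640,-.3185,.013,-90.6)
goto(.6225,-.3185,.013,-90.6)
E
```

```text
jaw now -91.0 turn 0.4 rows>=1.2 turn [-0.007  0.     0.001] shift [0.01 0.12 6.23] q7 -77 w 0.587 F [-0.1 -0.2  0.5] t 17.4 p [ 0.7023 -0.3183  0.0131]
jaw now -91.0 turn 0.4 rows>=1.6 turn [-0.007  0.     0.001] shift [0.01 0.15 7.98] q7 -77 w 0.587 F [-0.1 -0.2  0.5] t 17.4 p [ 0.7023 -0.3183  0.0131]
```

Call:
move_arm([
  [[-0.007, 0, 0, 0, 0, 1.0, 5.0], [-0.007, 0, 0, 0, 0, 1.8, 5.0], [-0.007, 0, 0, 0, 0, 2.6, 5.0], [-0.007, 0, 0, 0, 0, 3.4, 5.0], [-0.007, 0, 0, 0, 0.1, 4.2, 5.0], [-0.007, 0, 0, 0, 0.1, 5.0, 5.0], [-0.007, 0, 0, 0, 0.1, 5.6, 5.0], [-0.007, 0, 0, 0, 0.1, 6.2, 5.0], [-0.007, 0, 0, 0, 0.1, 6.7, 5.0], [-0.007, 0, 0, 0, 0.1, 7.1, 5.0]],
])

```text
t: 18.35
ee_pos: [0.6362, -0.3183, 0.0171]
tool_rot: [171.2, 89.3, -9.4]
ft_force: [7.1, 0.2, 10.6]
width: 0.584
```

```bash
python3 - <<'E'
from h import *
goto(.6225,-.3185,.013,-90.6)
R,p,s=pose()
im,d=vision.snapshot('wrist'); cv2.imwrite('pics/w8.png',im);np.savez('w8.npz',R=R,p=p)
E
```

```text
jaw now -90.5 turn -0.1 rows>=0.3 turn [ 0.001 -0.011 -0.002] shift [0.4  0.03 1.37] q7 -76 w 0.584 F [ 7.1  0.2 10.6] t 18.4 p [ 0.6362 -0.3183  0.0171]
```

View pics/w8.png

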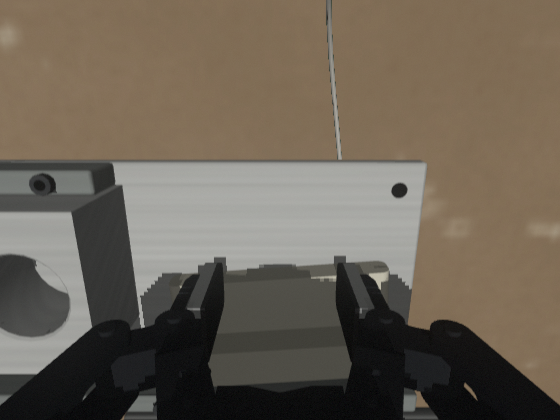

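```bash
python3 - <<'E'
from h import *
a,d=vision.snapshot('scene')
cv2.imwrite('pics/s2.png',cv2.resize(a[110:220,230:370],None,fx=5,fy=5,interpolation=cv2.INTER_CUBIC))
im=cv2.imread('pics/w8.png')
cv2.imwrite('pics/w8a.png',cv2.resize(im[240:420,130:430],None,fx=2.6,fy=2.6,interpolation=cv2.INTER_CUBIC)*2)
E
```

```text
(no output)
```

View pics/s2.png

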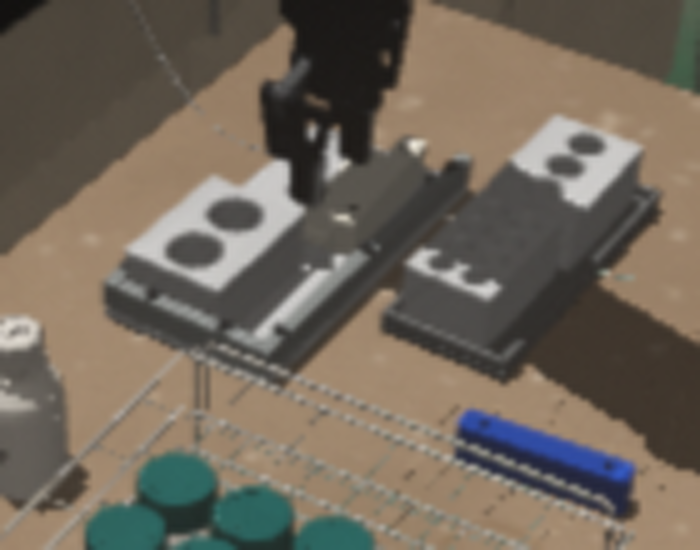

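View pics/w8a.png

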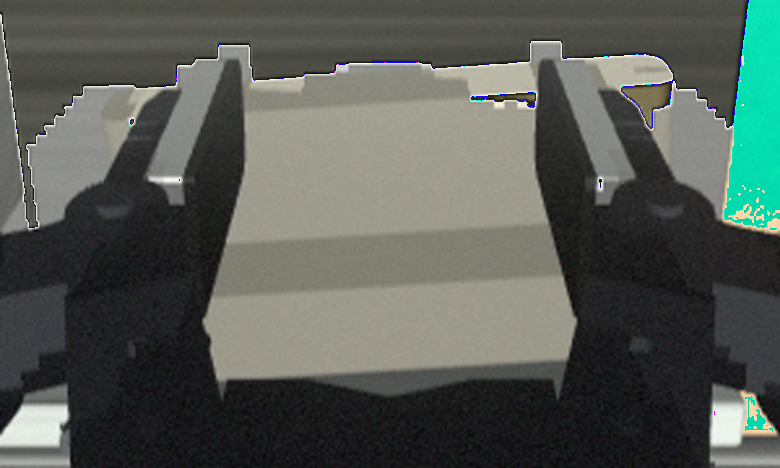

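The bars appear to have tipped under the high push, so I'm backing off to look.

Call:
move_arm([
  [[0, 0, 0, -0.4, 0, -0.6, 5.0], [0, 0, 0, -0.8, 0, -1.5, 5.0], [0, 0, 0, -2, 0, -2.5, 5.0], [0, 0, 0, -6, 0, -4, 5.0], [0, 0, 0, -11, 0, -6, 5.0], [0, 0, 0, -16, 0, -6, 5.0], [0, 0, 0, -17, 0, -6, 5.0], [0, 0, 0, -17, 0, -6, 5.0]],
])

```text
t: 19.25
ee_pos: [0.6953, -0.319, 0.1913]
tool_rot: [166.3, 89.1, -14.3]
ft_force: [0.6, 0.6, -0.7]
width: 0.587
```

```bash
python3 - <<'E'
from h import *
R,p,s=pose();print(p,s['q'].round())
im,d=vision.snapshot('wrist'); cv2.imwrite('pics/w9.png',im);np.savez('w9.npz',R=R,p=p,d=d)
a,_=vision.snapshot('scene')
cv2.imwrite('pics/s3.png',cv2.resize(a[110:220,230:370],None,fx=5,fy=5,interpolation=cv2.INTER_CUBIC))
E
```

```text
[ 0.69534238 -0.31903116  0.1913399 ] [ 29.  43. -14.  64.  10.  72. -74.]
```

View pics/w9.png

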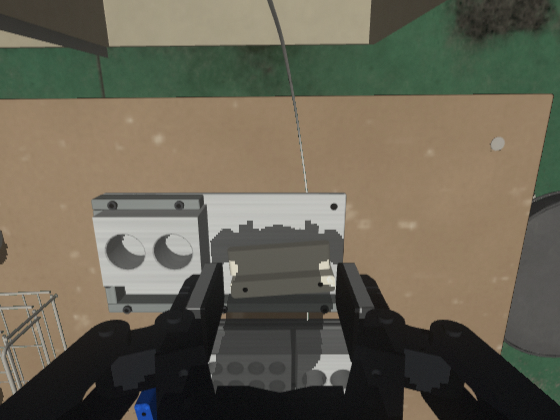

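View pics/s3.png

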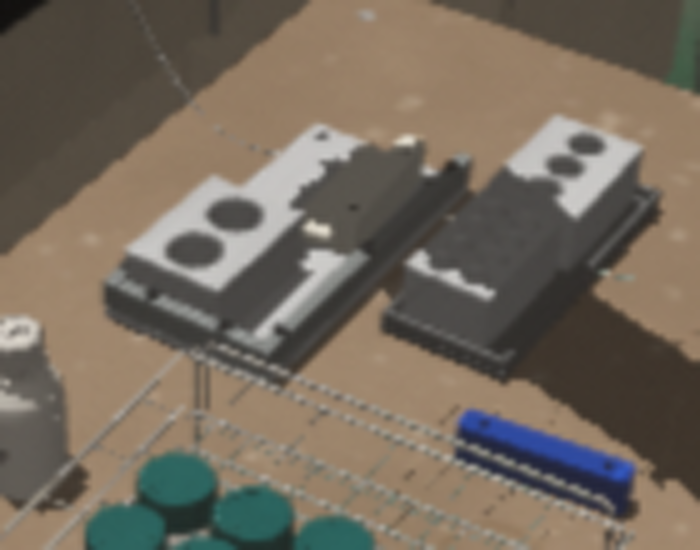

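```bash
python3 - <<'E'
from h import *
z=np.load('w9.npz');D=z['d'];c,T=cam('wrist',(z['R'],z['p']))
v,u=np.mgrid[0:420,0:560]
P=np.stack([(u-c['cx'])/c['fx']*D,-(v-c['cy'])/c['fy']*D,-D],-1)@T[:3,:3].T+T[:3,3]
for uu in (240,280,320):
  print(uu,[(vv,*(P[vv,uu]*1000).round().astype(int)) for vv in range(226,330,4)])
im=cv2.imread('pics/w9.png')
cv2.imwrite('pics/w9a.png',np.clip(cv2.resize(im[215:335,200:360],None,fx=4.8,fy=4.8,interpolation=cv2.INTER_CUBIC)*1.6,0,255).astype(np.uint8))
E
```

```text
240 [(226, np.int64(655), np.int64(-280), np.int64(8)), (230, np.int64(651), np.int64(-280), np.int64(8)), (234, np.int64(647), np.int64(-280), np.int64(8)), (238, np.int64(642), np.int64(-279), np.int64(8)), (242, np.int64(639), np.int64(-279), np.int64(11)), (246, np.int64(634), np.int64(-279), np.int64(8)), (250, np.int64(634), np.int64(-280), np.int64(18)), (254, np.int64(630), np.int64(-280), np.int64(20)), (258, np.int64(626), np.int64(-280), np.int64(19)), (262, np.int64(622), np.int64(-280), np.int64(20)), (266, np.int64(618), np.int64(-280), np.int64(21)), (270, np.int64(614), np.int64(-279), np.int64(21)), (274, np.int64(610), np.int64(-279), np.int64(21)), (278, np.int64(608), np.int64(-280), np.int64(26)), (282, np.int64(608), np.int64(-281), np.int64(34)), (286, np.int64(604), np.int64(-280), np.int64(35)), (290, np.int64(599), np.int64(-280), np.int64(33)), (294, np.int64(596), np.int64(-280), np.int64(36)), (298, np.int64(580), np.int64(-278), np.int64(17)), (302, np.int64(580), np.int64(-278), np.int64(24)), (306, np.int64(578), np.int64(-279), np.int64(28)), (310, np
[... 2247 characters left out ...]
.int64(-357), np.int64(29)), (278, np.int64(611), np.int64(-356), np.int64(34)), (282, np.int64(607), np.int64(-356), np.int64(35)), (286, np.int64(603), np.int64(-357), np.int64(35)), (290, np.int64(598), np.int64(-357), np.int64(34)), (294, np.int64(579), np.int64(-360), np.int64(9)), (298, np.int64(579), np.int64(-359), np.int64(17)), (302, np.int64(579), np.int64(-358), np.int64(24)), (306, np.int64(577), np.int64(-358), np.int64(28)), (310, np.int64(573), np.int64(-358), np.int64(28)), (314, np.int64(550), np.int64(-362), np.int64(0)), (318, np.int64(545), np.int64(-362), np.int64(0)), (322, np.int64(545), np.int64(-361), np.int64(8)), (326, np.int64(545), np.int64(-360), np.int64(15))]
```

View pics/w9a.png

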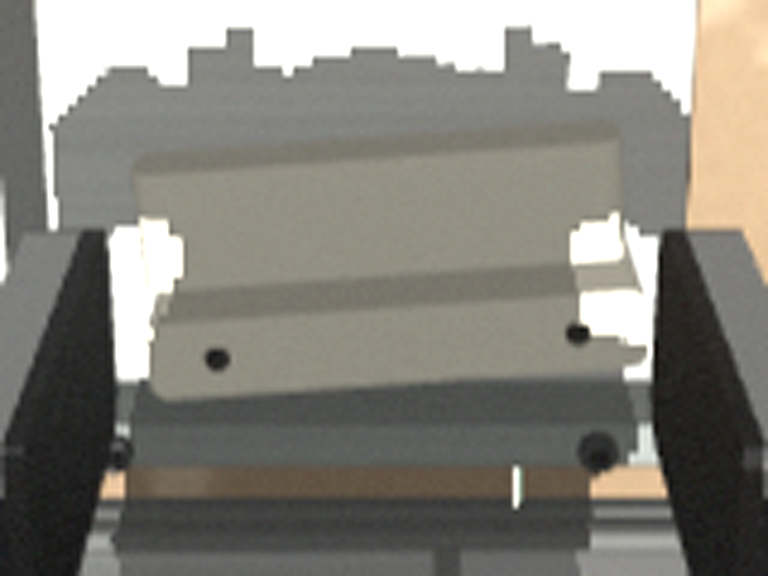

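The wrist depth shows the thin bar lying flat, with its top at z = 20 mm between x = 610 and 637 mm. The mid bar still stands at x ≈ 592–610 mm. My push was too high because open finger tips sit farther back. To recover, I'll drag the thin bar clear by pressing lightly on it with shut fingers, then stand it up again.

```bash
python3 -c "
from h import *
goto(.630,-.3195,.030,-90.6)"
```

```text
jaw now -90.5 turn -0.1 rows>=3.4 turn [ 0.001 -0.008 -0.001] shift [15.61  0.14  6.45] q7 -74 w 0.587 F [ 0.2 -0.1 -1. ] t 19.4 p [ 0.6932 -0.3185  0.1867]
```

Call:
move_arm([
  [[0, -0.008, 0, 4, 0.1, 6.4, 0], [0, -0.008, 0, 9, 0.1, 6.4, 0], [0, -0.008, 0, 12, 0.1, 6.4, 0], [0, -0.008, 0, 14, 0.1, 6.4, 0], [0, -0.008, 0, 15.2, 0.1, 6.4, 0], [0, -0.008, 0, 15.6, 0.1, 6.4, 0], [0, -0.008, 0, 15.6, 0.1, 6.4, 0], [0, -0.008, 0, 15.6, 0.1, 6.4, 0]],
])

```text
t: 20.15
ee_pos: [0.6315, -0.3193, 0.0313]
tool_rot: [138.7, 89.8, -41.8]
ft_force: [1.2, -0.3, 0.9]
width: 0.005
```

```bash
python3 -c "
from h import *
goto(.630,-.3195,.016,-90.6)"
```

```text
jaw now -90.5 turn -0.1 rows>=0.3 turn [ 0.001 -0.002 -0.002] shift [1.53 0.02 0.15] q7 -76 w 0.005 F [ 1.2 -0.3  0.9] t 20.1 p [ 0.6315 -0.3193  0.0313]
```

Call:
move_arm([
  [[0, 0, 0, 0.7, 0, 0, 0], [0, 0, 0, 1.2, 0, 0, 0], [0, 0, 0, 1.5, 0, 0, 0], [0, 0, 0, 1.6, 0, 0, 0], [0, 0, 0, 1.6, 0, -0.4, 0], [0, 0, 0, 1.6, 0, -0.9, 0], [0, 0, 0, 1.6, 0, -1.4, 0], [0, 0, 0, 1.6, 0, -1.9, 0], [0, 0, 0, 1.6, 0, -2.4, 0], [0, 0, 0, 1.6, 0, -2.8, 0]],
])

```text
t: 21.15
ee_pos: [0.66, -0.3196, 0.0157]
tool_rot: [143.0, 89.8, -37.5]
ft_force: [0.3, 0.5, -0.2]
width: 0.002
```

```bash
python3 - <<'E'
from h import *
R,p,s=pose();print(p,s['ft_force'])
im,d=vision.snapshot('wrist')
cv2.imwrite('pics/w10.png',np.clip(im*1.5,0,255).astype(np.uint8))
E
```

```text
[ 0.65999653 -0.3195778   0.01567997] [ 0.25236778  0.49775637 -0.21469131]
```

View pics/w10.png

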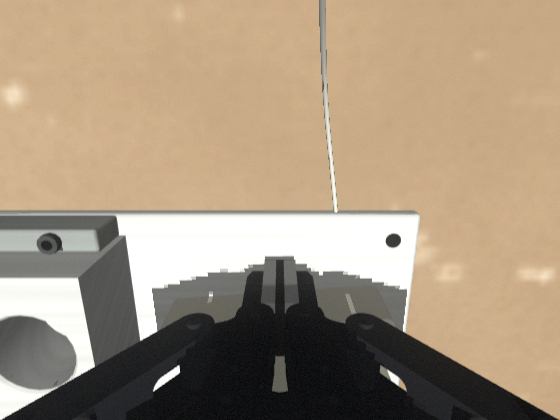

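Call:
move_arm([
  [[0, 0, 0, -3, 0, 0, 1], [0, 0, 0, -7, 0, -1, 2], [0, 0, 0, -12, 0, -3, 3], [0, 0, 0, -16, 0, -4, 4], [0, 0, 0, -18, 0, -4, 4], [0, 0, 0, -18, 0, -4, 4]],
])

```text
t: 21.8
ee_pos: [0.7014, -0.3198, 0.1988]
tool_rot: [152.9, 89.5, -27.6]
ft_force: [-0.0, -0.8, -0.3]
width: 0.466
```

```bash
python3 - <<'E'
from h import *
R,p,s=pose();print(p)
im,D=vision.snapshot('wrist'); cv2.imwrite('pics/w11.png',im);np.savez('w11.npz',R=R,p=p,d=D)
cv2.imwrite('pics/w11a.png',np.clip(cv2.resize(im[205:345,190:370],None,fx=4.2,fy=4.2,interpolation=cv2.INTER_CUBIC)*1.6,0,255).astype(np.uint8))
c,T=cam('wrist',(R,p))
v,u=np.mgrid[0:420,0:560]
P=np.stack([(u-c['cx'])/c['fx']*D,-(v-c['cy'])/c['fy']*D,-D],-1)@T[:3,:3].T+T[:3,3]
for uu in (240,280,320):
  print(uu,[(vv,*(P[vv,uu]*1000).round().astype(int).tolist()) for vv in range(226,330,4)])
E
```

```text
[ 0.70140711 -0.31983202  0.19879474]
240 [(226, 657, -280, 9), (230, 653, -280, 9), (234, 649, -279, 9), (238, 646, -280, 12), (242, 646, -281, 22), (246, 646, -282, 32), (250, 643, -282, 35), (254, 638, -282, 34), (258, 634, -282, 34), (262, 618, -278, 9), (266, 613, -278, 9), (270, 607, -278, 7), (274, 608, -279, 16), (278, 608, -279, 25), (282, 608, -280, 33), (286, 604, -280, 35), (290, 600, -280, 34), (294, 595, -280, 34), (298, 580, -277, 17), (302, 580, -278, 25), (306, 578, -278, 28), (310, 572, -278, 27), (314, 550, -274, 1), (318, 545, -274, 2), (322, 545, -275, 9), (326, 545, -276, 16)]
280 [(226, 657, -320, 8), (230, 652, -320, 8), (234, 648, -320, 7), (238, 648, -320, 19), (242, 648, -320, 28), (246, 646, -320, 35), (250, 642, -320, 35), (254, 638, -320, 35), (258, 622, -320, 9), (262, 617, -320, 8), (266, 612, -320, 8), (270, 611, -320, 14), (274, 611, -319, 23), (278, 611, -319, 31), (282, 608, -319, 34), (286, 603, -319, 34), (290, 600, -319, 35), (294, 595, -319, 34), (298, 580, -319, 18), (302, 580, -319, 26), (306, 577, -319, 28), (310, 572, -319, 27), (314, 550, -319, 1), (318, 546, -319, 3), (322, 545, -319, 9), (326, 546, -319, 17)]
320 [(226, 657, -360, 9), (230, 652, -360, 8), (234, 650, -360, 15), (238, 650, -359, 24), (242, 650, -357, 34), (246, 646, -358, 34), (250, 641, -358, 34), (254, 625, -361, 8), (258, 621, -361, 9), (262, 616, -361, 8), (266, 614, -361, 13), (270, 613, -360, 20), (274, 613, -359, 28), (278, 612, -358, 35), (282, 608, -358, 35), (286, 604, -358, 36), (290, 599, -359, 34), (294, 580, -362, 10), (298, 580, -361, 19), (302, 579, -360, 25), (306, 578, -360, 30), (310, 574, -360, 32), (314, 548, -364, 0), (318, 544, -364, 2), (322, 545, -363, 10), (326, 544, -362, 16)]
```

View pics/w11a.png

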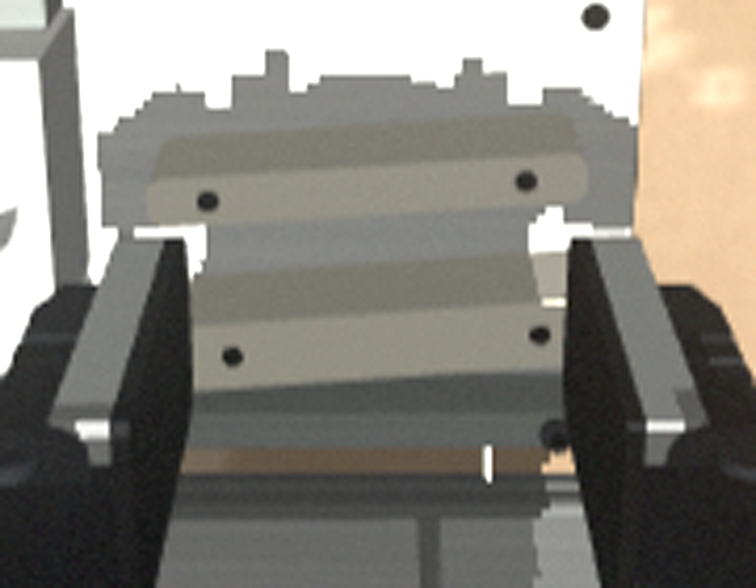

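The press-drag stood the thin bar upright again: its top is now at z = 35 mm and it spans x = 634–648 mm. Both bars stand with a slight yaw. I'll push again with the tips low, nearly shut, and leaning slightly so that the tips lead.

```bash
python3 -c "
from h import *
goto(.678,-.320,.0115,-90.6)"
```

```text
jaw now -90.5 turn -0.1 rows>=3.7 turn [ 0.001 -0.004 -0.003] shift [1.844e+01 1.000e-02 2.290e+00] q7 -74 w 0.471 F [-0.1 -0.  -0.2] t 21.9 p [ 0.7001 -0.3196  0.196 ]
```

Call:
move_arm([
  [[0, -0.074, -0.003, 4, 0, 2.2, 2], [0, -0.074, -0.003, 8, 0, 2.2, 2], [0, -0.074, -0.003, 12, 0, 2.2, 2], [0, -0.074, -0.003, 15, 0, 2.2, 2], [0, -0.074, -0.003, 17, 0, 2.2, 2], [0, -0.074, -0.003, 18, 0, 2.2, 2], [0, -0.074, -0.003, 18.4, 0, 2.2, 2], [0, -0.074, -0.003, 18.4, 0, 2.2, 2], [0, -0.074, -0.003, 18.4, 0, 2.2, 2]],
])

```text
t: 22.75
ee_pos: [0.6794, -0.3203, 0.0131]
tool_rot: [0.3, 86.1, 179.8]
ft_force: [0.2, 0.6, 0.1]
width: 0.233
```

```bash
python3 - <<'E'
from h import *
R,p,s=pose();print(p,R.round(3),s['ft_force'],s['width'])
print((R.T@(np.array([.6224,-.320,.0115])-p)*100).round(2))
E
```

```text
[ 0.67940778 -0.32025056  0.01305301] [[-0.069 -0.009 -0.998]
 [ 0.    -1.     0.009]
 [-0.998  0.     0.069]] [0.17695412 0.6224777  0.07771078] 0.23347856566338318
[0.55 0.03 5.68]
```

Call:
move_arm([
  [[0, 0, 0, 0.2, 0, 0.8, 2], [0, 0, 0, 0.25, 0, 1.4, 2], [0, 0, 0, 0.28, 0, 1.9, 2], [0, 0, 0, 0.3, 0, 2.3, 2], [0, 0, 0, 0.34, 0, 2.7, 2], [0, 0, 0, 0.37, 0, 3.1, 2], [0, 0, 0, 0.4, 0, 3.5, 2], [0, 0, 0, 0.43, 0, 3.9, 2], [0, 0, 0, 0.45, 0, 4.2, 2], [0, 0, 0, 0.47, 0, 4.5, 2]],
])

```text
t: 23.75
ee_pos: [0.634, -0.3198, 0.0114]
tool_rot: [0.3, 86.1, 179.8]
ft_force: [0.8, -0.6, 0.6]
width: 0.233
```

```bash
cat >> h.py <<'E'
def hz(D,R,p,us,vs):
    c,T=cam('wrist',(R,p)); v,u=np.mgrid[0:420,0:560]
    P=np.stack([(u-c['cx'])/c['fx']*D,-(v-c['cy'])/c['fy']*D,-D],-1)@T[:3,:3].T+T[:3,3]
    for uu in us: print(uu,[(vv,*(P[vv,uu]*1000).round().astype(int).tolist()) for vv in vs])
    return P
E
python3 - <<'E'
from h import *
R,p,s=pose();print(p,s['ft_force'],s['width'])
im,D=vision.snapshot('wrist')
cv2.imwrite('pics/w12a.png',np.clip(cv2.resize(im[230:420,110:430],None,fx=2.4,fy=2.4,interpolation=cv2.INTER_CUBIC)*1.6,0,255).astype(np.uint8))
print((R.T@(np.array([.6224,-.320,.0115])-p)*100).round(2))
E
```

```text
[ 0.6340185  -0.31978899  0.01143314] [ 0.76029484 -0.5899134   0.55741415] 0.23330519346526293
[0.07 0.03 1.16]
```

View pics/w12a.png

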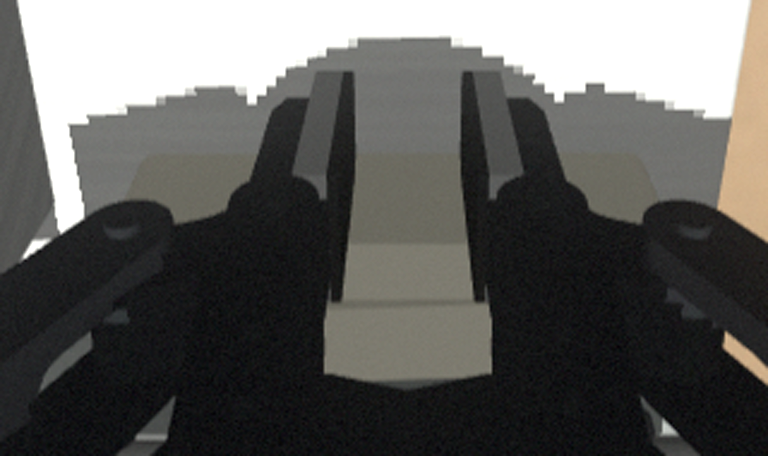

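Call:
move_arm([
  [[0, 0, 0, 0.02, 0, 0.3, 2], [0, 0, 0, 0.04, 0, 0.5, 2], [0, 0, 0, 0.05, 0, 0.7, 2], [0, 0, 0, 0.06, 0, 0.85, 2], [0, 0, 0, 0.07, 0, 1.0, 2], [0, 0, 0, 0.08, 0, 1.15, 2], [0, 0, 0, 0.09, 0, 1.25, 2], [0, 0, 0, 0.1, 0, 1.35, 2], [0, 0, 0, 0.1, 0, 1.35, 2]],
])

```text
t: 24.7
ee_pos: [0.6202, -0.3198, 0.0114]
tool_rot: [0.4, 86.1, 179.8]
ft_force: [1.9, -0.6, 0.7]
width: 0.231
```

```bash
python3 - <<'E'
from h import *
R,p,s=pose();print(p,s['ft_force'],s['width'])
im,D=vision.snapshot('wrist')
cv2.imwrite('pics/w13a.png',np.clip(cv2.resize(im[230:420,110:430],None,fx=2.4,fy=2.4,interpolation=cv2.INTER_CUBIC)*1.6,0,255).astype(np.uint8))
E
```

```text
[ 0.62017223 -0.31980847  0.01140963] [ 1.87805412 -0.5586707   0.71174984] 0.23097846954208717
```

View pics/w13a.png

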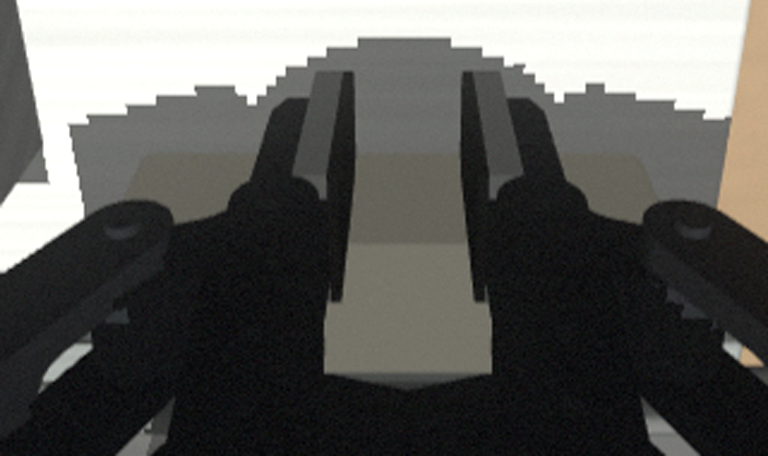

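Call:
move_arm([
  [[0, 0, 0, 0.01, 0, 0.12, 2], [0, 0, 0, 0.02, 0, 0.24, 2], [0, 0, 0, 0.03, 0, 0.36, 2], [0, 0, 0, 0.03, 0, 0.36, 2]],
])

```text
t: 25.15
ee_pos: [0.6201, -0.3198, 0.012]
tool_rot: [1.3, 86.5, -179.2]
ft_force: [8.8, -1.0, -4.9]
width: 0.234
```

Contact with the fence confirmed: it stopped at x = 0.620 with 8.8 N. I'll retreat and look.

Call:
move_arm([
  [[0, 0, 0, 0, 0, -0.5, 2], [0, 0, 0, -0.1, 0, -2, 2], [0, 0.07, 0, -3, 0, -5, 1], [0, 0.07, 0, -7, 0, -8, 0], [0, 0.07, 0, -12, 0, -8, 0], [0, 0.07, 0, -16, 0, -8, 0], [0, 0.07, 0, -18, 0, -8, 0], [0, 0.07, 0, -18, 0, -8, 0]],
])

```text
t: 25.95
ee_pos: [0.7123, -0.3208, 0.1911]
tool_rot: [164.9, 89.2, -15.6]
ft_force: [-0.8, -0.1, -0.1]
width: 0.003
```

```bash
python3 - <<'E'
from h import *
R,p,s=pose();print(p)
im,D=vision.snapshot('wrist'); cv2.imwrite('pics/w14.png',im);np.savez('w14.npz',R=R,p=p,d=D)
cv2.imwrite('pics/w14a.png',np.clip(cv2.resize(im[205:345,90:370],None,fx=2.8,fy=2.8,interpolation=cv2.INTER_CUBIC)*1.6,0,255).astype(np.uint8))
hz(D,R,p,(240,320),range(250,330,3))
E
```

```text
[ 0.7122995  -0.32076654  0.19106036]
240 [(250, 646, -281, 8), (253, 643, -280, 8), (256, 639, -280, 7), (259, 636, -280, 8), (262, 634, -280, 9), (265, 630, -280, 8), (268, 627, -280, 9), (271, 623, -280, 8), (274, 619, -279, 7), (277, 616, -279, 8), (280, 613, -279, 8), (283, 609, -279, 7), (286, 610, -280, 15), (289, 609, -280, 20), (292, 610, -281, 27), (295, 609, -281, 31), (298, 608, -282, 34), (301, 604, -281, 34), (304, 601, -281, 34), (307, 597, -281, 34), (310, 724, -307, 235), (313, 723, -307, 235), (316, 724, -307, 237), (319, 724, -308, 239), (322, 724, -308, 241), (325, 724, -308, 243), (328, 724, -308, 244)]
320 [(250, 646, -361, 8), (253, 642, -361, 8), (256, 639, -361, 8), (259, 636, -361, 8), (262, 633, -361, 9), (265, 630, -361, 10), (268, 626, -361, 10), (271, 622, -361, 8), (274, 618, -362, 7), (277, 616, -361, 9), (280, 611, -362, 7), (283, 609, -361, 10), (286, 609, -361, 15), (289, 608, -360, 20), (292, 609, -359, 28), (295, 609, -359, 32), (298, 607, -359, 35), (301, 603, -359, 34), (304, 601, -359, 35), (307, 596, -359, 34), (310, 724, -333, 234), (313, 724, -333, 237), (316, 723, -333, 237), (319, 724, -332, 240), (322, 723, -332, 240), (325, 724, -332, 243), (328, 723, -332, 243)]
```

View pics/w14a.png

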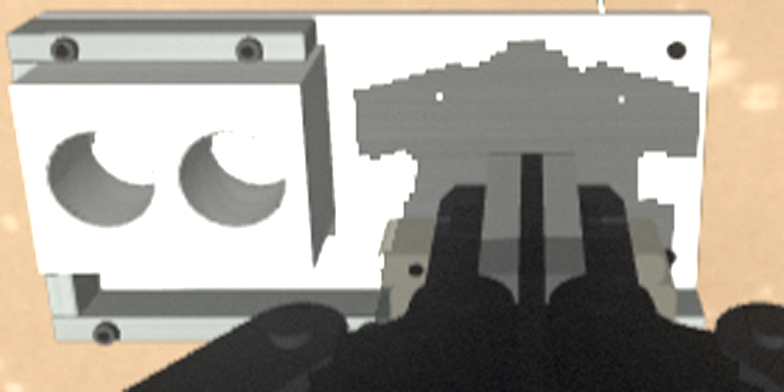

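Both bars now stand parallel against the guide fence, with the thin bar's outer face at x = 609 mm at both ends. Next I turn the jaws to tray x and push lengthwise, with one pad on each bar end.

```bash
python3 -c "
from h import *
goto(.599,-.410,.12,-0.6)"
```

```text
jaw now -90.5 turn 89.9 rows>=10.5 turn [-1.569 -0.006 -0.01 ] shift [ 6.73  9.04 11.21] q7 -75 w -0.001 F [ 0.3  0.2 -0.3] t 26.0 p [ 0.7112 -0.3205  0.1882]
```

Call:
move_arm([
  [[-1.569, -0.006, -0.01, 2, 9, 11.2, 0.8], [-1.569, -0.006, -0.01, 4, 9, 11.2, 0.8], [-1.569, -0.006, -0.01, 6.7, 9, 11.2, 0.8], [-1.569, -0.006, -0.01, 6.7, 9, 11.2, 0.8], [-1.569, -0.006, -0.01, 6.7, 9, 11.2, 0.8], [-1.569, -0.006, -0.01, 6.7, 9, 11.2, 0.8], [-1.569, -0.006, -0.01, 6.7, 9, 11.2, 0.8], [-1.569, -0.006, -0.01, 6.7, 9, 11.2, 0.8], [-1.569, -0.006, -0.01, 6.7, 9, 11.2, 0.8], [-1.569, -0.006, -0.01, 6.7, 9, 11.2, 0.8]],
])

```text
t: 27.0
ee_pos: [0.5975, -0.4091, 0.118]
tool_rot: [-119.1, 89.8, 146.7]
ft_force: [-0.7, 0.2, -0.1]
width: 0.098
```

```bash
python3 - <<'E'
from h import *
goto(.599,-.410,.026,-0.6)
R,p,s=pose()
im,D=vision.snapshot('wrist');cv2.imwrite('pics/w15.png',im);np.savez('w15.npz',R=R,p=p,d=D)
E
```

```text
jaw now -4.2 turn 3.6 rows>=1.8 turn [-0.062 -0.002  0.004] shift [9.2  0.19 0.1 ] q7 7 w 0.098 F [-0.7  0.2 -0.1] t 27.0 p [ 0.5975 -0.4091  0.118 ]
```

View pics/w15.png

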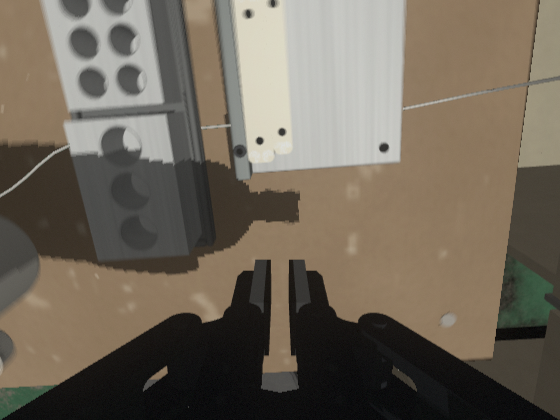

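```bash
python3 - <<'E'
from h import *
z=np.load('w15.npz');Rp=(z['R'],z['p'])
im=cv2.imread('pics/w15.png')
cv2.imwrite('pics/w15a.png',cv2.resize(im[0:190,200:420],None,fx=3.1,fy=3.1,interpolation=cv2.INTER_CUBIC))
for n,uv,h in [('mid end',(260,161),.034),('thin end',(284,152),.034),('thin right',(290.5,120),.034),('fence outer/inner @ low',(250,177),.028),('apron BR',(400,161),.008)]:
    print(n,(ray('wrist',uv,h,Rp)[0]*1000).round(1))
E
```

```text
mid end [ 587.7 -369.3   34. ]
thin end [ 603.6 -364.6   34. ]
thin right [ 609. -345.   34.]
fence outer/inner @ low [ 579.6 -380.6   28. ]
apron BR [ 686.2 -381.     8. ]
```

View pics/w15a.png

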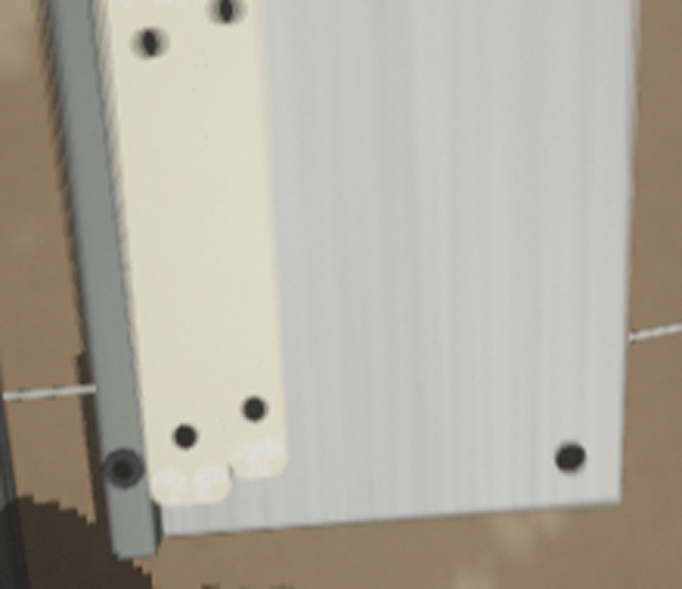

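Call:
move_arm([
  [[-0.062, -0.002, 0.004, 3, 0.1, -0.4, 0.8], [-0.062, -0.002, 0.004, 6, 0.1, -0.4, 0.8], [-0.062, -0.002, 0.004, 8, 0.1, -0.4, 0.8], [-0.062, -0.002, 0.004, 9.2, 0.1, -0.4, 0.8], [-0.062, -0.002, 0.004, 9.2, 0.1, -0.4, 0.8], [-0.062, -0.002, 0.004, 9.2, 0.1, -0.4, 0.8]],
])

```text
t: 27.65
ee_pos: [0.5984, -0.4051, 0.0261]
tool_rot: [174.6, 90.0, 84.4]
ft_force: [0.2, 0.1, 1.4]
width: 0.098
```

```bash
python3 - <<'E'
from h import *
goto(.5985,-.335,.026,-0.6)
goto(.599,-.270,.026,-0.6)
E
```

```text
jaw now -0.2 turn -0.4 rows>=1.4 turn [ 0.007 -0.    -0.   ] shift [ 0.01 -0.02 -7.01] q7 7 w 0.098 F [0.2 0.1 1.4] t 27.6 p [ 0.5984 -0.4051  0.0261]
jaw now -0.2 turn -0.4 rows>=2.7 turn [ 0.007 -0.    -0.   ] shift [ 1.000e-02  1.000e-02 -1.351e+01] q7 7 w 0.098 F [0.2 0.1 1.4] t 27.6 p [ 0.5984 -0.4051  0.0261]
```

Call:
move_arm([
  [[0.007, 0, 0, 0, 0, -1.2, 0.8], [0.007, 0, 0, 0, 0, -2.0, 0.8], [0.007, 0, 0, 0, 0, -2.5, 0.8], [0.007, 0, 0, 0, 0, -3.0, 0.8], [0.007, 0, 0, 0, 0, -3.5, 0.8], [0.007, 0, 0, 0, 0, -4.0, 0.8], [0.007, 0, 0, 0, 0, -4.5, 0.8], [0.007, 0, 0, 0, 0, -5.0, 0.8], [0.007, 0, 0, 0, 0, -5.5, 0.8], [0.007, 0, 0, 0, 0, -6.0, 0.8]],
])

```text
t: 28.65
ee_pos: [0.5988, -0.3449, 0.0262]
tool_rot: [108.5, 90.0, 17.9]
ft_force: [0.8, -2.8, 2.1]
width: 0.092
```

```bash
python3 - <<'E'
from h import *
goto(.599,-.270,.026,-0.6)
R,p,s=pose()
im,D=vision.snapshot('wrist');cv2.imwrite('pics/w16.png',im);np.savez('w16.npz',R=R,p=p,d=D)
E
```

```text
jaw now -0.6 turn 0.0 rows>=1.5 turn [-0. -0. -0.] shift [ 0.02 -0.06 -7.49] q7 1 w 0.092 F [ 0.8 -2.8  2.1] t 28.6 p [ 0.5988 -0.3449  0.0262]
```

View pics/w16.png

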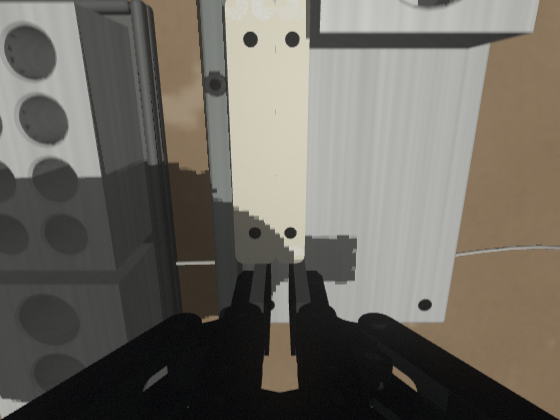

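Call:
move_arm([
  [[0, 0, 0, 0, 0, -0.4, 0.8], [0, 0, 0, 0, 0, -0.8, 0.8], [0, 0, 0, 0, 0, -1.2, 0.8], [0, 0, 0, 0, 0, -1.6, 0.8], [0, 0, 0, 0, 0, -2.0, 0.8], [0, 0, 0, 0, 0, -2.4, 0.8]],
])

```text
t: 29.3
ee_pos: [0.599, -0.3189, 0.0261]
tool_rot: [-176.2, 89.9, 93.3]
ft_force: [1.7, -2.6, 1.7]
width: 0.092
```

```bash
python3 - <<'E'
from h import *
goto(.599,-.270,.026,-0.6)
R,p,s=pose()
im,D=vision.snapshot('wrist');cv2.imwrite('pics/w17.png',im)
E
```

```text
jaw now -0.5 turn -0.1 rows>=1.0 turn [ 0.001 -0.002  0.   ] shift [ 0.01 -0.05 -4.89] q7 -1 w 0.092 F [ 1.7 -2.6  1.7] t 29.3 p [ 0.599  -0.3189  0.0261]
```

View pics/w17.png

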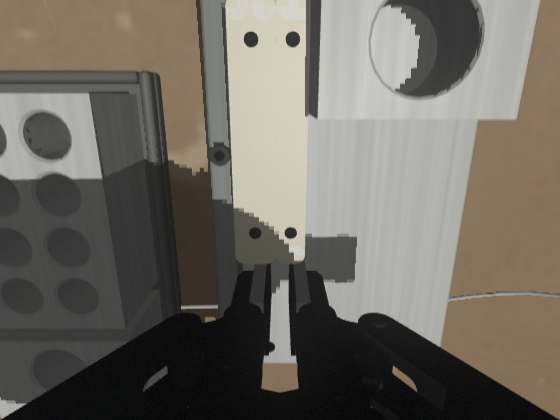

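The bars have entered the gap with only 2.6 N of push. Continuing.

Call:
move_arm([
  [[0, 0, 0, 0, 0, -0.5, 0.8], [0, 0, 0, 0, 0, -1.0, 0.8], [0, 0, 0, 0, 0, -1.5, 0.8], [0, 0, 0, 0, 0, -2.0, 0.8], [0, 0, 0, 0, 0, -2.5, 0.8], [0, 0, 0, 0, 0, -3.0, 0.8], [0, 0, 0, 0, 0, -3.4, 0.8], [0, 0, 0, 0, 0, -3.8, 0.8]],
])

```text
t: 30.15
ee_pos: [0.5992, -0.2792, 0.026]
tool_rot: [-165.0, 89.8, 104.5]
ft_force: [1.2, -1.5, 0.6]
width: 0.093
```

```bash
python3 - <<'E'
from h import *
goto(.599,-.270,.026,-0.6)
R,p,s=pose()
im,D=vision.snapshot('wrist');cv2.imwrite('pics/w18.png',im)
E
```

```text
jaw now -0.5 turn -0.1 rows>=0.2 turn [ 0.002 -0.003  0.001] shift [ 0.01 -0.03 -0.92] q7 -5 w 0.093 F [ 1.2 -1.5  0.6] t 30.1 p [ 0.5992 -0.2792  0.026 ]
```

View pics/w18.png

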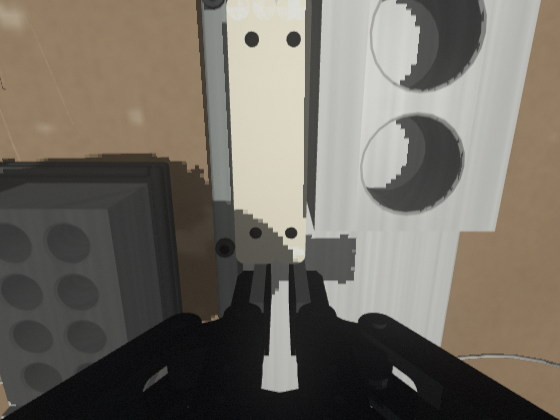

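Call:
move_arm([
  [[0, 0, 0, 0, 0, -0.3, 0.8], [0, 0, 0, 0, 0, -0.5, 0.8], [0, 0, 0, 0, 0, -0.7, 0.8], [0, 0, 0, 0, 0, -0.85, 0.8], [0, 0, 0, 0, 0, -1.0, 0.8], [0, 0, 0, 0, 0, -1.15, 0.8], [0, 0, 0, 0, 0, -1.15, 0.8]],
])

```text
t: 30.9
ee_pos: [0.5993, -0.2689, 0.0262]
tool_rot: [-141.6, 89.9, 127.9]
ft_force: [1.2, -5.5, -0.3]
width: 0.091
```

Call:
move_arm([
  [[0, 0, 0, 0, 0, -0.15, 0.8], [0, 0, 0, 0, 0, -0.3, 0.8], [0, 0, 0, 0, 0, -0.35, 0.8], [0, 0, 0, 0, 0, -0.35, 0.8]],
])

```text
t: 31.3
ee_pos: [0.5992, -0.2689, 0.0265]
tool_rot: [2.6, 89.8, -88.1]
ft_force: [1.2, -9.4, -0.6]
width: 0.096
```

```bash
python3 - <<'E'
from h import *
R,p,s=pose();print(p,s['ft_force'],s['moment'])
im,D=vision.snapshot('wrist');cv2.imwrite('pics/w19.png',im)
cv2.imwrite('pics/w19a.png',cv2.resize(im[200:320,180:360],None,fx=4,fy=4,interpolation=cv2.INTER_CUBIC))
E
```

```text
[ 0.59924446 -0.26885159  0.02645674] [ 1.17066722 -9.40799309 -0.59599877] [-2.05363641 -0.33672999  0.0149337 ]
```

View pics/w19a.png

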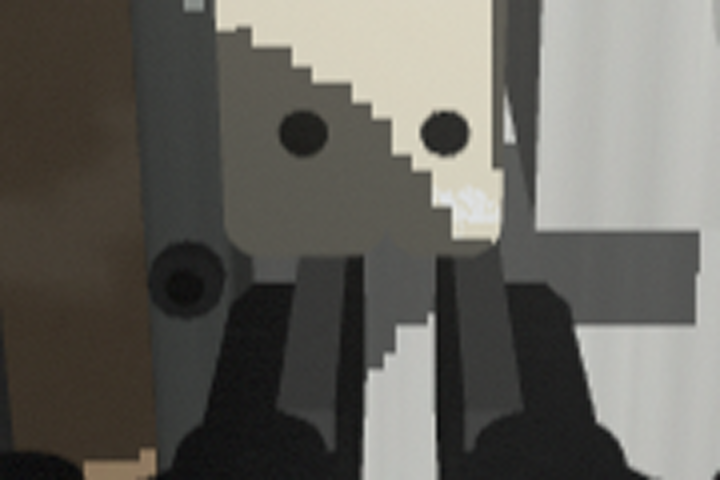

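The bars are home: the push stopped dead at the expected y = -0.269 with 9 N, and both ends are level. Backing away for a final look.

Call:
move_arm([
  [[0, 0, 0, 0, 0, 0.5, 0.8], [0, 0, 0, 0, 0, 2, 0.8], [0, 0, 0, -3, 0, 3, 0.8], [0, 0, 0, -8, 0, 3, 0.8], [0, 0, 0, -13, 0, 1, 0.8], [0, 0, 0, -18, 0, -2, 2], [0, 0, 0, -20, 0, -2, 3], [0, 0, 0, -20, 0, -2, 3], [0, 0, 0, -20, 0, -2, 3]],
])

```text
t: 32.25
ee_pos: [0.5994, -0.2485, 0.2268]
tool_rot: [10.6, 89.8, -80.1]
ft_force: [-0.9, -0.7, -0.4]
width: 0.346
```

```bash
python3 - <<'E'
from h import *
R,p,s=pose();print(p,s['ft_force'])
im,D=vision.snapshot('wrist');cv2.imwrite('pics/w20.png',im);np.savez('w20.npz',R=R,p=p,d=D)
cv2.imwrite('pics/w20a.png',cv2.resize(im[60:290,190:430],None,fx=2.5,fy=2.5,interpolation=cv2.INTER_CUBIC))
a,_=vision.snapshot('top');cv2.imwrite('pics/top2.png',a)
E
```

```text
[ 0.59937597 -0.24850121  0.22682268] [-0.94856555 -0.70572195 -0.35319228]
```

View pics/w20.png

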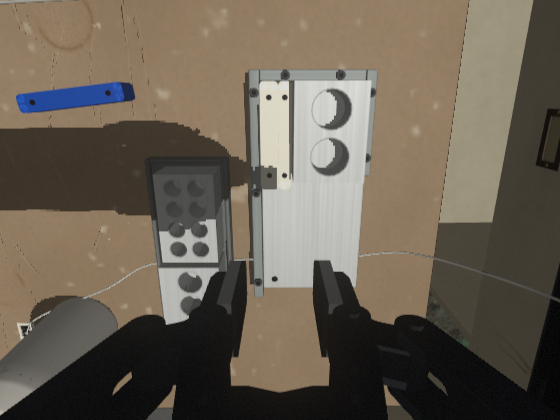

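View pics/w20a.png

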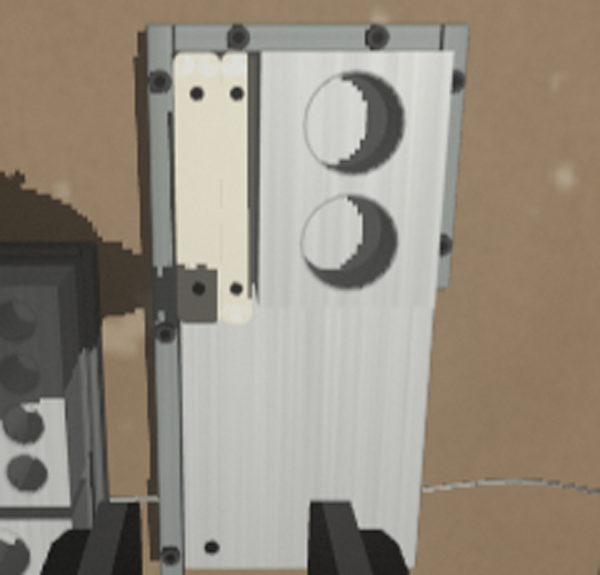

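View pics/top2.png

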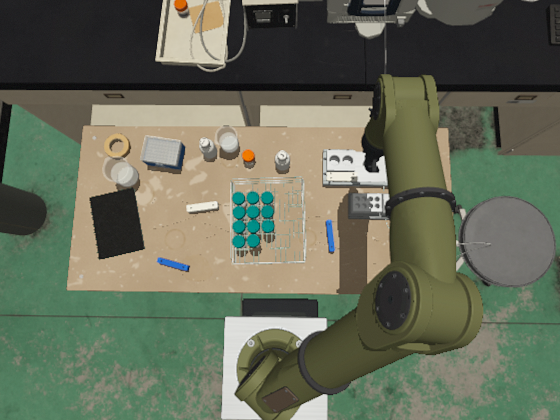

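```bash
python3 - <<'E'
from h import *
z=np.load('w20.npz');Rp=(z['R'],z['p'])
f=lambda u,v:(190+u/2.5,60+v/2.5)
for n,uv,h in [('mid far',f(197,53),.034),('thin far',f(236,53),.034),('mid near',f(197,322),.034),('thin near',f(236,322),.034),('thin right',f(249,200),.034),('stop inner',f(250,51),.028),('guide in',f(172,120),.028),('blk TL',f(258,51),.048),('blk BL',f(260,303),.048),('blk TR',f(453,51),.048)]:
    print(n,(ray('wrist',uv,h,Rp)[0]*1000).round(1))
from workcell import order
print(order.job_done())
E
```

```text
mid far [ 591.2 -158.    34. ]
thin far [ 605.1 -158.1   34. ]
mid near [ 589.1 -257.1   34. ]
thin near [ 604.4 -257.3   34. ]
thin right [ 609.6 -210.1   34. ]
stop inner [ 610.3 -157.3   28. ]
guide in [ 581.3 -181.1   28. ]
blk TL [ 612.5 -158.    48. ]
blk BL [ 613.3 -246.4   48. ]
blk TR [ 679.1 -158.8   48. ]
the job is handed in; nothing more can be done
None
```

The thin (12 mm) and mid (17 mm) packers are in the gap, both fully home against the back stop, and the job is handed in. The block in the bay is block_two (two wells, 31 mm gap), so 29 mm is the snuggest pair.

- **A slip and its repair:** My first sideways push towards the guide fence was too high, and the thin bar tipped flat on the apron. I tried to drag it clear with a light press of the shut fingers. That stood it upright again, which I had not planned. A second push with the tips low stopped at about 9 N, and the next view showed both bars standing parallel against the fence.
- **Sliding in:** I pushed both bars together with one pad on each bar end. The push took about 2–3 N on the way in, and the bars stopped dead where expected, with at most 9.4 N at the stop.

**Last checks before hand-in:**

| Check | Measured |
|---|---|
| Far ends of both bars | y = -158 mm; the back stop's face reads -157 mm, within camera error |
| Near ends of both bars | level with each other, at -257 mm |
| Block_two | within about 1 mm of where it was at the start |
| Bottles, jar, thick packer and blue bars | where they were, judging by eye in the top view |

The run took about 32 s, and nothing was touching the robot at hand-in. No check failed at the end. One early reading disagreed: a crude top-camera estimate put the tray's yaw at about +3°, while the closer wrist view gave -0.6°. I used the wrist value, and the bars slid in cleanly on it.

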